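# Fetch the scraper from the lab caddy and clear broken porcelain off the prep plate

### The job

A dish has broken on the steel prep plate: take the scraper with the rectangular block out from under the handle of the crowded caddy, without knocking the caddy, and use it to push all three porcelain pieces off the plate's far end into the catch pan. The pieces are sharp, so never touch them with the gripper or arm. Then leave the scraper standing upright on the cleared plate, block down, and leave everything else, in the caddy and on the bench, where it is.

Things in the scene. Friction and masses are not known exactly. Their poses are not given: they have to be found in the camera images.
- scraper: Bench scraper: black block 34 (x) x 130 (y) x 26 mm high with a steel underside and, on its middle, an upright grip 30 (x) x 24 (y) mm from z 26 to 100 mm. About 0.25 kg, same either way round. Origin: centre of its underside, z up, y along the block. It stands on the caddy floor, under the caddy's handle.
- caddy: Grey open caddy, fixed, outer 260 (x) x 340 (y) mm, walls 70 high and 6 thick, floor 6 mm. Its handle is a 20 mm steel bar along y above the middle (x = 0), centre 225 mm above the bench, on uprights 30 mm wide (x), 8 mm thick at both ends (y = +-166), up to 235 mm. Origin: centre of the underside, z up, x roughly away from the robot.
- plate: Steel prep plate on a plinth, fixed: flat smooth top 180 (x) x 260 (y) mm, 50 mm above the bench, no rims. Origin: centre of its footprint at bench height, z up, x roughly away from the robot, towards the catch pan at its far (+x) end.
- pan (a point): Middle of the inner floor of the aluminium catch pan at the plate's far end (outer 130 (x) x 260 (y) x 40 mm high, walls and floor 4 mm). Its near wall is 2 mm beyond the plate's edge, its rim 10 mm below the plate's top. Axes as the plate's; 157 mm along the plate's x from the plate's origin, 4 mm above the bench.
- shard0: Flat broken piece of white porcelain dish, about 60 x 34 mm and 9 mm thick, 30 g, lying on the prep plate at first. Origin: centre of its underside, z up, x along its length.
- shard1: Flat broken piece of white porcelain dish, about 56 x 34 mm and 9 mm thick, 30 g, lying on the prep plate at first. Origin: centre of its underside, z up, x along its length.
- shard2: Flat broken piece of white porcelain dish, about 58 x 34 mm and 9 mm thick, 30 g, lying on the prep plate at first. Origin: centre of its underside, z up, x along its length.
- boss: Bystander in the caddy's near row (which place varies): aluminium boss-head block 44 x 60 x 38 mm high with a short screw on its +y end. Origin: centre of its underside, z up.
- bung: Bystander in the caddy's near row: dark rubber bung, a cone 48 mm wide, 36 mm high. Origin: centre of its underside, z up.
- chuck: Bystander in the caddy's near row: dark steel clamp jaw block 40 x 64 x 38 mm high. Origin: centre of its underside, z up.
- tamper: Bystander in the caddy's far row: black tamper, like the scraper but with a round foot 52 mm wide and 28 mm high; grip 24 x 24 mm up to 100 mm. Not the scraper. Origin: centre of its underside, z up.
- vial: Bystander in the caddy's far row: amber bottle 48 mm wide, 105 mm high. Origin: centre of its underside, z up.
- jar: Bystander in the caddy's far row: white jar 54 mm wide, 70 mm high. Origin: centre of its underside, z up.
- beaker: Bystander: open glass beaker 48 mm wide, 80 mm high, on the bench in front of the robot between caddy and plate. Origin: centre of its underside, z up.
- reagent: Bystander: amber reagent bottle 68 mm wide, 160 mm high, on the bench beyond and between caddy and plate. Origin: centre of its underside, z up.

How it is judged:
By the outcome, as a careful person would: the job done as asked, in the order asked, and still so for the second after the job is handed in, with the robot touching nothing.
It also fails if it takes over 72 s, if anything falls off the work surface, if the arm or the gripper's body presses on something with over 40 N, if the wrist force passes 120 N, or if a joint passes its speed limit or range.

### The arm

A 7-joint arm with a two-finger parallel gripper is mounted at the origin on the work surface. World frame = base frame: x ahead of the robot, y to its left, z up, the work surface at z = 0. Lengths are in m, angles in rad, forces in N, time in s.
With the tool pointing down it reaches from about 0.425 to 0.875 m from the base axis. Payload 4.7 kg.
Tool frame: the origin (TCP) lies on the centre line of the jaws, within the pads' length; the fingertips stand 14 mm ahead of it and the grasp point (between the pads) lies 5 mm behind it; z points along the fingers, y is the line along which they close (so a half turn about z gives the same grasp; the last joint's range is limited). The gripper opens to 87 mm and grips with 3 to 60 N. Pads are 19 mm wide; open, the fingers measure 117 mm over their backs; the gripper's body (75 mm by 190 mm) begins 51 mm behind the grasp point.
Start: joints at [-1.128, 0.321, -0.07, 1.45, 0.023, 1.371, -0.057], TCP at [0.27, 0.591, 0.237] pointing down, gripper open.
Joint ranges: [-2.86, 2.86], [-0.3, 2.09], [-1.38, 1.24], [0.06, 2.45], [-1.56, 4.7], [0.09, 2.05], [-2.69, 2.69]. Speed limits (rad/s): [2.57, 2.57, 3.14, 3.14, 3.14, 3.14, 3.14].

### API

Orientations are given as a rotation vector (axis times angle).
In Python, from bench import ctrl gives the robot as it stands.
- The arm moves only by the tool send_rows, never from a script. Its argument "steps" is a list of rows, each an object of numbers: "tx", "ty", "tz": the shift along the tool's x, y, z in units of 60 mm (1.0 is 60 mm); "turn": the turn about the tool's z in units of 8 degrees (1.0 is 8 degrees); "grip": the opening, from 0 (shut) to 1 (fully open). A call has 1 to 12 rows; each row shifts and turns the commanded pose from where the row before left it, along the tool's axes as they then stand; what a row does not reach is not made up. A row lasts 1/8 s, in which the tool goes at most 62.5 mm and 10.7 degrees, less where a joint would pass 70% of its speed; a pose out of reach is approached as far as the arm can. A call is refused whole if a number of a shift passes 1 or a number of a turn 1, either way. A call with a gripper value outside its range is refused whole. The fingers move at their own pace and stop on an object; "newtons" is the grip in N (left out, the last holds). Time passes only in rows, so rows that do not move let the fingers close. It gives the time, the measured TCP pose, the force, the opening and the grip force at its end, in the units of the state.
- ctrl.get_state(): the state, without advancing time (a new reading comes with each control period).
- ctrl.get_image(name): name is "scene" or "top"; returns a dict with "pixels" (400x640x3 uint8, red, green, blue), "K" (3x3 intrinsics, pixels), "cam_to_world" (4x4, takes a point from camera to world coordinates). Camera axes: x right, y down, z forward; pixel columns grow to the right and rows downward; lengths in m; the calibration is good to about 2 mm. A picture is of the moment at which its call begins. There is no depth.
- ctrl.close_job(): hands the job in; it is judged then, once.
The state is a dict: "time": time; "joint_positions": joint angles; "qd": joint speeds; "joint_torque": joint torques, N m; "position": TCP position; "tool_rot": TCP orientation; "ft_force": force on the tool from outside, world axes, zero at the start; "torque": the same for the moment, N m; "grip_width": opening from 0.0 (shut) to 1.0 (fully open); "grip_force": force on a finger pad.
Only numpy, scipy, OpenCV 4.12 (cv2) and the standard library are available. Lean on these libraries where they do the work, as an engineer would, in place of code of your own. Each camera call takes 0.05 s, during which the arm holds its last target. There are 200 camera calls.

## Working session

There is one attempt and no reset: what is moved stays moved. The work goes in short steps, Python scripts to look and compute and a tool call to move; the robot and the scene stay as the last step left them, time stands still between calls to the robot, and variables do not carry over. Pictures are saved under pics/ and viewed, at most 10 in all, crops included, and the job is handed in when it is done.

Besides the shell and the picture viewer there is one more tool, called as name(argument=value, ...), one argument or row to a line, values as JSON. send_rows: Moves the arm, as the interface text tells. Its arguments: {"type":"object","properties":{"steps":{"type":"array"},"newtons":{"type":"number"}},"required":["steps"]}

```bash
mkdir -p pics; ls
python3 - <<'E'
from bench import ctrl
import cv2,numpy as np
np.set_printoptions(precision=4,suppress=True)
for n in("scene","top"):
    i=ctrl.get_image(n); cv2.imwrite(f"pics/{n}0.png",i["pixels"][:,:,::-1]); print(n,i["K"],i["cam_to_world"])
print(ctrl.get_state())
E
```

```text
pics
scene [[515.1298   0.     328.7397]
 [  0.     515.1298 194.3992]
 [  0.       0.       1.    ]] [[ 0.3018  0.668  -0.6803  1.4709]
 [ 0.9532 -0.2234  0.2036 -0.284 ]
 [-0.0159 -0.7099 -0.7041  0.9739]
 [ 0.      0.      0.      1.    ]]
top [[446.2796   0.     316.6831]
 [  0.     446.2796 199.2283]
 [  0.       0.       1.    ]] [[ 0.0285 -0.9823  0.1853  0.4058]
 [-0.9996 -0.029   0.     -0.0051]
 [ 0.0054 -0.1852 -0.9827  1.2275]
 [ 0.      0.      0.      1.    ]]
{'time': 0.1, 'joint_positions': array([-1.1279,  0.3218, -0.0701,  1.4516,  0.0226,  1.3708, -0.0569]), 'qd': array([-0.0002, -0.0021, -0.0008, -0.0025,  0.0001, -0.0011, -0.    ]), 'joint_torque': array([ -0.0002, -49.2572,  -0.4058, -31.34  ,  -0.0642,   0.0394,
         0.0001]), 'position': array([0.2701, 0.5907, 0.2356]), 'tool_rot': array([-0.6684, -3.0694,  0.0027]), 'ft_force': array([ 0.4537, -0.2603, -0.1524]), 'torque': array([-0.0115,  0.0253, -0.0103]), 'grip_force': 0.0, 'grip_width': 0.998141383916033}
```

View pics/scene0.png

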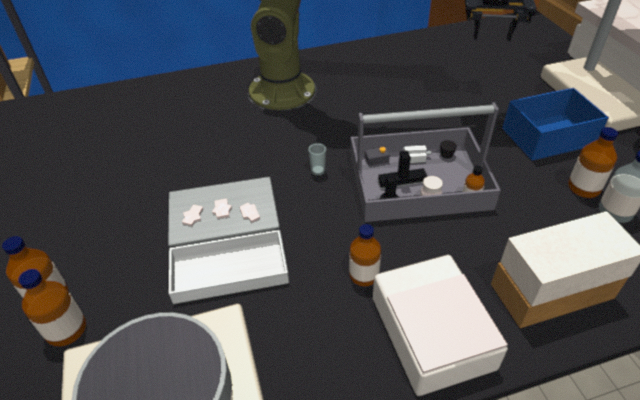

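View pics/top0.png

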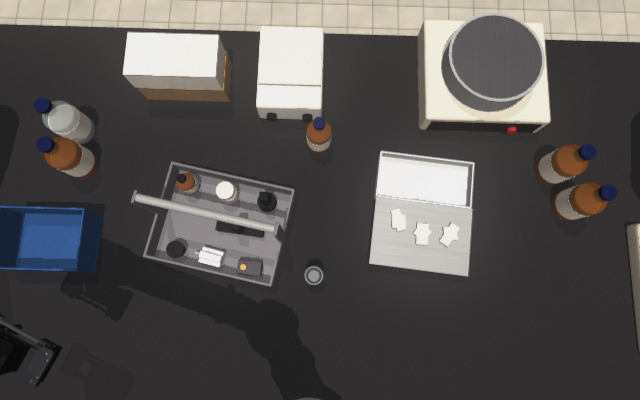

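Scene view: the caddy is at about (425,175), with the scraper below the handle at about (403,175). The plate is at (222,210) with shards at (192,215), (222,208) and (250,212). In the top view the scraper is at about (242,227), and the plate at (422,235) with the pan above it. I'll zoom in next.

```bash
cat > crop.py <<'E'
import cv2
def crop(src,x0,y0,w,h,s):
    im=cv2.resize(src[y0:y0+h,x0:x0+w],None,fx=s,fy=s,interpolation=cv2.INTER_CUBIC)
    im=cv2.convertScaleAbs(im,alpha=1.6,beta=15)
    for x in range(-(-x0//10)*10,x0+w,10):
        X=int((x-x0+.5)*s); cv2.line(im,(X,0),(X,6),(0,255,255),1)
        if x%20==0: cv2.putText(im,str(x),(X-10,18),0,.4,(0,255,255),1)
    for y in range(-(-y0//10)*10,y0+h,10):
        Y=int((y-y0+.5)*s); cv2.line(im,(0,Y),(6,Y),(0,255,255),1)
        if y%20==0: cv2.putText(im,str(y),(8,Y+4),0,.4,(0,255,255),1)
    return im
E
python3 - <<'E'
from crop import *
import numpy as np
s=cv2.imread("pics/scene0.png");t=cv2.imread("pics/top0.png")
cv2.imwrite("pics/c1.png",crop(s,345,92,160,120,5))
cv2.imwrite("pics/c2.png",crop(t,135,152,170,132,4.5))
a=crop(s,160,172,133,135,3);b=crop(t,362,148,120,135,3)
cv2.imwrite("pics/c3.png",np.hstack([a,b]))
E
```

```text
(no output)
```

View pics/c1.png

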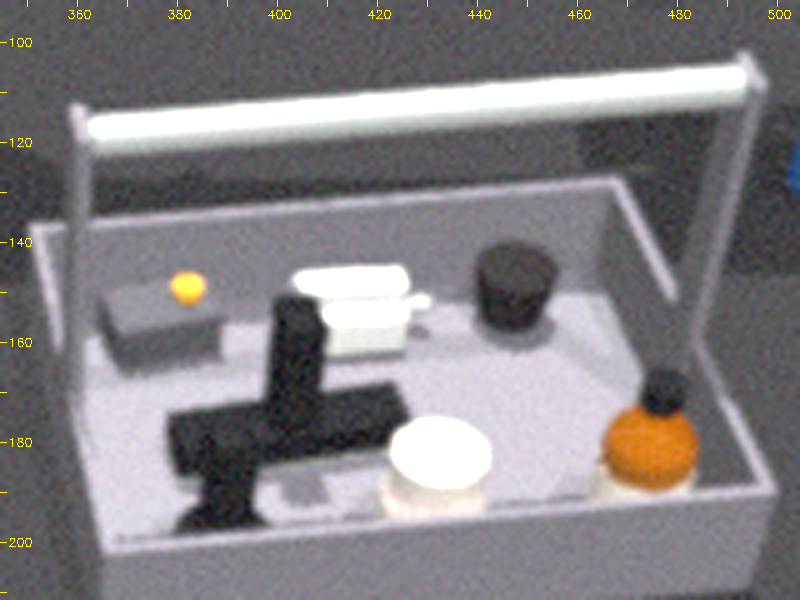

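View pics/c2.png

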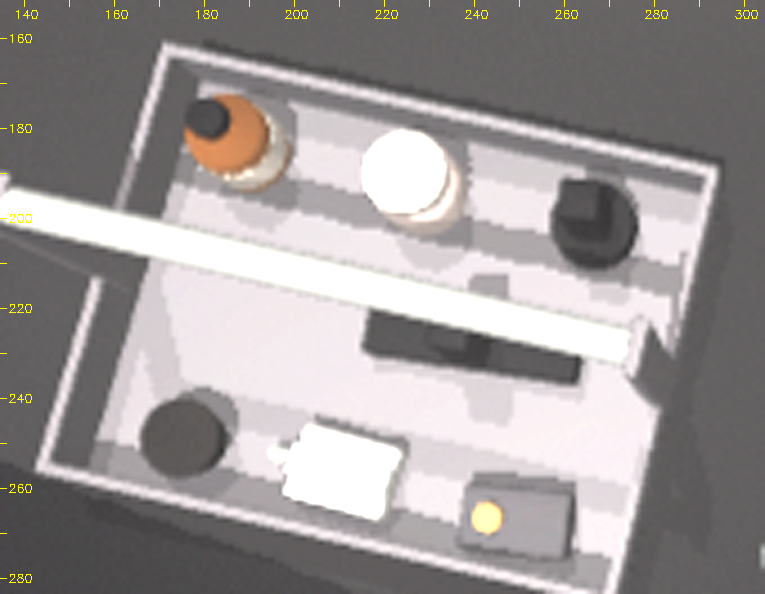

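View pics/c3.png

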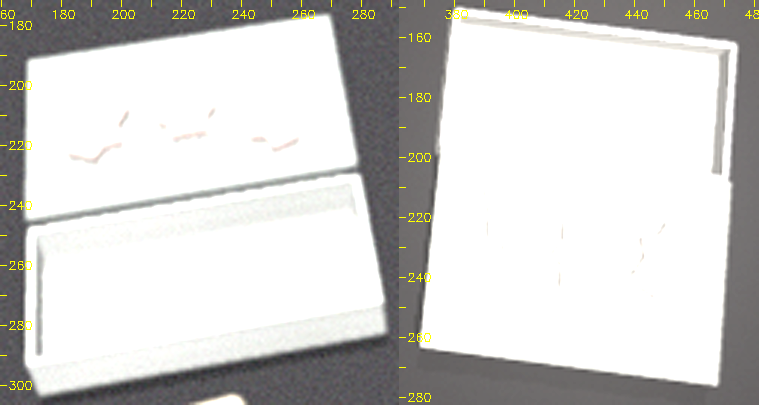

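c1 and c2 show the caddy rim corners, and the scraper block with its bottom edge at scene (380,186)-(426,177) and near edge at top (216,230)-(263,237). It stands under the bar, towards the caddy's right. c3 gives the plate corners (scene (168,191),(269,176),(278,226),(168,245)), but the shards are overexposed, so I'll segment them numerically.

```bash
cat > fit.py <<'E'
import numpy as np,cv2
from scipy.optimize import least_squares
from bench import ctrl
C={}
def cam(n):
    if n not in C: C[n]=ctrl.get_image(n)
    return C[n]
def proj(n,P):
    i=cam(n);T=np.linalg.inv(i["cam_to_world"]);p=np.atleast_2d(P)@T[:3,:3].T+T[:3,3]
    q=p@i["K"].T;return q[:,:2]/q[:,2:]
def ray(n,uv,z):
    i=cam(n);M=i["cam_to_world"];d=M[:3,:3]@np.linalg.solve(i["K"],[uv[0],uv[1],1]);o=M[:3,3]
    return o+d*(z-o[2])/d[2]
def tri(u1,u2,n1="scene",n2="top"):
    A=[];b=[]
    for n,u in((n1,u1),(n2,u2)):
        M=cam(n)["cam_to_world"];d=M[:3,:3]@np.linalg.solve(cam(n)["K"],[u[0],u[1],1]);d/=np.linalg.norm(d)
        Q=np.eye(3)-np.outer(d,d);A.append(Q);b.append(Q@M[:3,3])
    return np.linalg.lstsq(np.vstack(A),np.hstack(b),rcond=None)[0]
def pose(pts,x0,fz=False):
    def f(p):
        c,s=np.cos(p[2]),np.sin(p[2]);r=[]
        for n,L,uv in pts:
            W=[p[0]+c*L[0]-s*L[1],p[1]+s*L[0]+c*L[1],L[2]+(p[3] if fz else 0)]
            r+=list(proj(n,W)[0]-uv)
        return np.array(r)
    s=least_squares(f,list(x0)+([0] if fz else []),loss="soft_l1");return s.x,f(s.x)
E
python3 - <<'E'
from fit import *
np.set_printoptions(precision=4,suppress=True)
T,S="top","scene"
cd=[(T,(.13,.17,.07),(171.5,162)),(T,(.13,-.17,.07),(294,188.5)),(T,(-.13,.17,.07),(143,255)),(T,(-.13,-.17,.07),(269.5,283)),
(S,(-.13,-.17,.07),(351,138)),(S,(-.13,.17,.07),(468.5,128)),(S,(.13,.17,.07),(499,190)),(S,(.13,-.17,.07),(366,202))]
pl=[(S,(-.09,-.13,.05),(168.5,191)),(S,(-.09,.13,.05),(269,176.5)),(S,(.09,.13,.05),(278.5,226.5)),(S,(.09,-.13,.05),(168.5,245)),
(T,(-.09,.13,.05),(369,263)),(T,(-.09,-.13,.05),(467.5,275.5)),(T,(.09,-.13,.05),(472,208)),(T,(.09,.13,.05),(374.5,198))]
# image right in scene = -? check sign by world rays
print("caddy corner rays",ray(S,(351,138),.07),ray(T,(269.5,283),.07))
sc=[(S,(.017,-.065,0),(380,186.5)),(S,(.017,.065,0),(426,177.5)),(S,(-.017,-.065,.026),(378.5,175)),(S,(-.017,.065,.026),(423.5,168.5)),
(S,(0,0,.1),(404.5,153)),(T,(-.017,.065,0),(216,230.5)),(T,(-.017,-.065,0),(263.5,237))]
for nm,p,x0 in(("caddy",cd,(.6,.25,0)),("plate",pl,(.6,-.2,0)),("scraper",sc,(.6,.2,0))):
    for fz in(0,1):
        x,r=pose([(a,b,np.array(c)) for a,b,c in p],x0,fz);print(nm,x,np.degrees(x[2]),"\n  ",r.round(1))
for n,(x0,y0,x1,y1) in((S,(180,195,265,235)),(T,(382,203,466,255))):
    im=cam(n)["pixels"];g=im.astype(int).min(2)[y0:y1,x0:x1]
    m=(cv2.GaussianBlur(g.astype(np.uint8),(0,0),.7)>(np.median(g)+25)).astype(np.uint8)
    k,l,st,ce=cv2.connectedComponentsWithStats(m)
    print(n,np.median(g),g.max())
    for j in range(1,k):
        if st[j,4]>25:
            c=ce[j]+[x0,y0];pp=np.argwhere(l==j)[:,::-1]+[x0,y0]
            W=np.array([ray(n,q,.059)[:2] for q in pp])
            print(st[j,4],c,ray(n,c,.059),"x",W[:,0].min(),W[:,0].max(),"y",W[:,1].min(),W[:,1].max())
E
```

```text
caddy corner rays [0.4038 0.104  0.07  ] [0.4034 0.1089 0.07  ]
caddy [ 0.5585  0.2465 -0.1963] -11.244719054759154 
   [-0.4 -1.9  0.6 -0.6 -0.5  0.3  1.4  2.3 -0.3 -1.3  0.4 -1.   1.4  0.2
 -0.4  0.4]
caddy [ 0.5575  0.2475 -0.1958 -0.0038] -11.220103069568912 
   [-0.4 -1.1  0.2  0.1 -0.3  0.8  1.1  2.6 -0.2 -0.5  0.2 -0.3  1.2  0.9
 -0.2  1.1]
plate [ 0.5394 -0.284  -0.094 ] -5.383850025847842 
   [ 0.4  0.5 -0.  -0.6  0.2 -1.1 -0.  -0.9 -0.2  0.1  0.5 -0.1  0.  -0.2
  1.  -1.9]
plate [ 0.5386 -0.2844 -0.0929 -0.0029] -5.322653937554356 
   [ 0.4  1.2 -0.1  0.1  0.1 -0.5  0.1 -0.3 -0.2  0.5  0.3  0.2 -0.3  0.2
  1.  -1.4]
scraper [ 0.5483  0.2018 -0.1128] -6.462653069474269 
   [ 0.4  3.4  0.5  5.5 -0.9 -0.5  0.1 -0.7  0.5  1.3  0.6  1.  -0.4  1.1]
scraper [ 0.55    0.2003 -0.1084  0.0067] -6.211806403415919 
   [ 0.3  2.2  0.5  4.1 -1.  -1.8  0.1 -2.1  0.5 -0.1  0.7  0.2 -0.   0.2]
scene 185.0 241
195 [221.1128 206.9846] [ 0.5448 -0.2853  0.059 ] x 0.5179993525438532 0.5707340151063107 y -0.3060048196511414 -0.26558006371231285
189 [249.3228 210.4603] [ 0.5786 -0.2212  0.059 ] x 0.5514956628810596 0.6062224186470533 y -0.23977399870743296 -0.2034638695413197
185 [191.6541 213.8757] [ 0.5452 -0.3577  0.059 ] x 0.5164952463490579 0.5710629043039382 y -0.3801277082238363 -0.33470268150398663
top 194.0 239
27 [457.963  203.7778] [ 0.6249 -0.3816  0.059 ] x 0.6187643195200271 0.6275155235878611 y -0.3977923791345395 -0.36844089368160265
208 [398.3846 219.5529] [ 0.5779 -0.2226  0.059 ] x 0.5527122147746932 0.6061294843744891 y -0.2400144794050093 -0.20574913414794183
228 [422.2851 233.2719] [ 0.5433 -0.2853  0.059 ] x 0.5175943249572343 0.5682201446494122 y -0.3057029556323209 -0.2661156123285952
209 [449.7225 233.9809] [ 0.5435 -0.3575  0.059 ] x 0.5168740014743012 0.5701502141615222 y -0.37975611506100876 -0.3341457998602468
```

send_rows(
  steps=[
    {"ty": 0.7},
    {"ty": 0.7},
    {"ty": 0.7},
    {"ty": 0.7},
    {"ty": 0.7},
    {"ty": 0.7},
    {"ty": 0.5},
    {"ty": 0.5},
  ],
)

```text
validation failed for argument at $.st...
```

send_rows(
  steps=[
    {"tx": 0, "ty": 0.7, "tz": 0, "turn": 0, "grip": 1},
    {"tx": 0, "ty": 0.7, "tz": 0, "turn": 0, "grip": 1},
    {"tx": 0, "ty": 0.7, "tz": 0, "turn": 0, "grip": 1},
    {"tx": 0, "ty": 0.7, "tz": 0, "turn": 0, "grip": 1},
    {"tx": 0, "ty": 0.7, "tz": 0, "turn": 0, "grip": 1},
    {"tx": 0, "ty": 0.7, "tz": 0, "turn": 0, "grip": 1},
  ],
)

```text
time: 0.95
position: [0.3741, 0.8179, 0.237]
tool_rot: [0.669, 3.069, 0.001]
ft_force: [0.9, 1.2, 0.9]
grip_width: 1.001
grip_force: 0.0
```

Run:
```python
from bench import ctrl
s=ctrl.get_state();print(s["joint_positions"].round(3),s["position"],s["tool_rot"],s["time"])
```

```text
[-1.164  1.    -0.032  0.396  0.027  1.746 -0.035] [0.3740685  0.81787488 0.23703299] [6.68702912e-01 3.06940258e+00 9.61858643e-04] 0.95
```

send_rows(
  steps=[
    {"tx": 0, "ty": 0.4, "tz": 0, "turn": 0, "grip": 1},
    {"tx": 0, "ty": 0.4, "tz": 0, "turn": 0, "grip": 1},
    {"tx": 0, "ty": 0.4, "tz": 0, "turn": 0, "grip": 1},
    {"tx": 0, "ty": 0.4, "tz": 0, "turn": 0, "grip": 1},
  ],
)

```text
time: 1.45
position: [0.3923, 0.857, 0.2188]
tool_rot: [0.668, 3.059, 0.071]
ft_force: [0.4, 0.2, 0.0]
grip_width: 0.996
grip_force: 0.0
```

Run:
```python
from bench import ctrl
s=ctrl.get_state();print(s["joint_positions"].round(3),s["position"],s["tool_rot"],s["time"])
```

```text
[-1.178  1.208  0.269  0.059 -0.263  1.831 -0.021] [0.39233257 0.85696036 0.21878629] [0.66805746 3.05923192 0.07127805] 1.45
```

send_rows(
  steps=[
    {"tx": 0, "ty": -0.7, "tz": 0, "turn": 0, "grip": 1},
    {"tx": 0, "ty": -0.7, "tz": 0, "turn": 0, "grip": 1},
    {"tx": 0, "ty": -0.7, "tz": 0, "turn": 0, "grip": 1},
    {"tx": 0, "ty": 0, "tz": 0, "turn": 0, "grip": 1},
  ],
)

```text
time: 1.95
position: [0.3532, 0.7717, 0.2175]
tool_rot: [0.676, 3.059, 0.061]
ft_force: [0.1, 0.7, -0.4]
grip_width: 1.001
grip_force: 0.0
```

Run:
```python
from bench import ctrl
s=ctrl.get_state();print(s["joint_positions"].round(3),s["position"],s["tool_rot"],s["time"])
```

```text
[-1.305  0.767  0.286  0.857 -0.2    1.499  0.047] [0.35316301 0.77170735 0.21754286] [0.67570641 3.05891229 0.06082447] 1.95
```

The commanded pose re-anchors at whatever pose the arm actually reached, so tilt gained at the reach limit stays. I need a tilt of about 30°, because a vertical tool can't get under the bar. I'll build it at the azimuth of the scraper's x-axis.

```bash
cat > go.py <<'E'
import numpy as np
from scipy.spatial.transform import Rotation as Ro
from bench import ctrl
np.set_printoptions(precision=3,suppress=True)
s=ctrl.get_state();R=Ro.from_rotvec(s["tool_rot"]).as_matrix();p=s["position"]
def info():
    z=R[:,2];y=R[:,1]
    print("t",s["time"],"p",p,"grasp",p-.005*z,"tilt",np.degrees(np.arccos(-z[2])).round(2),"az",np.degrees(np.arctan2(z[1],z[0])).round(1),
     "y",y,"yYaw",np.degrees(np.arctan2(y[1],y[0])).round(1),"\nq",s["joint_positions"],"f",s["ft_force"],"g",s["grip_width"],s["grip_force"])
def units(dw): return (R.T@np.asarray(dw))/.06   # tool units of a world shift
E
python3 - <<'E'
from go import *
info()
print(units([0,0,.15]),units([.834-p[0],-.162-p[1],.0]))
E
```

```text
t 1.95 p [0.353 0.772 0.218] grasp [0.353 0.772 0.223] tilt 2.28 az 65.4 y [0.421 0.906 0.04 ] yYaw 65.1 
q [-1.305  0.767  0.286  0.857 -0.2    1.499  0.047] f [ 0.084  0.661 -0.395] g 1.0011402147031294 0.0
[ 0.001  0.099 -2.498] [-13.823 -10.729  -0.429]
```

send_rows(
  steps=[
    {"tx": 0, "ty": 0, "tz": -0.9, "turn": 0, "grip": 1},
    {"tx": 0, "ty": 0, "tz": -0.9, "turn": 0, "grip": 1},
    {"tx": -0.77, "ty": -0.6, "tz": -0.1, "turn": 0, "grip": 1},
    {"tx": -0.77, "ty": -0.6, "tz": -0.1, "turn": 0, "grip": 1},
    {"tx": -0.77, "ty": -0.6, "tz": -0.1, "turn": 0, "grip": 1},
    {"tx": -0.77, "ty": -0.6, "tz": -0.1, "turn": 0, "grip": 1},
    {"tx": -0.77, "ty": -0.6, "tz": -0.1, "turn": 0, "grip": 1},
    {"tx": -0.77, "ty": -0.6, "tz": -0.1, "turn": 0, "grip": 1},
    {"tx": -0.77, "ty": -0.6, "tz": -0.1, "turn": 0, "grip": 1},
    {"tx": -0.77, "ty": -0.6, "tz": -0.1, "turn": 0, "grip": 1},
    {"tx": -0.77, "ty": -0.6, "tz": -0.1, "turn": 0, "grip": 1},
  ],
)

```text
time: 3.32
position: [0.595, 0.3007, 0.368]
tool_rot: [0.671, 3.054, 0.078]
ft_force: [0.3, 0.8, -0.3]
grip_width: 0.999
grip_force: 0.0
```

send_rows(
  steps=[
    {"tx": -0.77, "ty": -0.6, "tz": -0.1, "turn": 0, "grip": 1},
    {"tx": -0.77, "ty": -0.6, "tz": -0.1, "turn": 0, "grip": 1},
    {"tx": -0.77, "ty": -0.6, "tz": 0, "turn": 0, "grip": 1},
    {"tx": -0.77, "ty": -0.6, "tz": 0, "turn": 0, "grip": 1},
    {"tx": -0.77, "ty": -0.6, "tz": 0, "turn": 0, "grip": 1},
    {"tx": -0.77, "ty": -0.6, "tz": 0, "turn": 0, "grip": 1},
    {"tx": -0.77, "ty": -0.6, "tz": 0, "turn": 0, "grip": 1},
    {"tx": -0.77, "ty": -0.6, "tz": 0, "turn": 0, "grip": 1},
    {"tx": 0, "ty": 0, "tz": 0, "turn": -1, "grip": 1},
    {"tx": 0, "ty": 0, "tz": 0, "turn": -1, "grip": 1},
  ],
)

```text
time: 4.58
position: [0.8091, -0.1168, 0.363]
tool_rot: [0.235, 3.114, 0.07]
ft_force: [0.7, 1.5, 0.6]
grip_width: 1.003
grip_force: 0.0
```

Run:
```python
from go import *
info()
print(units([.06*np.cos(.192),-.06*np.sin(.192),0]))
```

```text
t 4.575 p [ 0.809 -0.117  0.363] grasp [ 0.809 -0.117  0.368] tilt 2.77 az 64.5 y [0.149 0.988 0.046] yYaw 81.4 
q [-0.047  0.76   0.511  0.616 -0.404  1.808  1.657] f [0.706 1.505 0.649] g 1.0030204278607213 0.0
[-0.999 -0.042  0.012]
```

send_rows(
  steps=[
    {"tx": -1, "ty": -0.2, "tz": 0, "turn": 0, "grip": 1},
    {"tx": -1, "ty": -0.2, "tz": 0, "turn": 0, "grip": 1},
    {"tx": -1, "ty": 0, "tz": 0, "turn": 0, "grip": 1},
    {"tx": -1, "ty": 0, "tz": 0, "turn": 0, "grip": 1},
    {"tx": -1, "ty": 0, "tz": 0, "turn": 0, "grip": 1},
    {"tx": -1, "ty": 0, "tz": 0, "turn": 0, "grip": 1},
  ],
)

```text
time: 5.32
position: [0.9364, -0.1722, 0.3386]
tool_rot: [0.32, 2.91, 0.084]
ft_force: [0.7, 0.1, 0.4]
grip_width: 0.998
grip_force: 0.0
```

Run:
```python
from go import *
info()
```

```text
t 5.325 p [ 0.936 -0.172  0.339] grasp [ 0.935 -0.172  0.343] tilt 12.61 az 8.7 y [0.209 0.975 0.079] yYaw 77.9 
q [ 0.157  1.107  1.113  0.057 -1.169  1.802  1.539] f [0.683 0.103 0.419] g 0.9983515248717103 0.0
```

send_rows(
  steps=[
    {"tx": -0.95, "ty": -0.3, "tz": 0, "turn": 0, "grip": 1},
    {"tx": -0.95, "ty": -0.3, "tz": 0, "turn": 0, "grip": 1},
    {"tx": -0.95, "ty": -0.3, "tz": 0, "turn": 0, "grip": 1},
    {"tx": -0.95, "ty": -0.3, "tz": 0, "turn": 0, "grip": 1},
  ],
)

```text
time: 5.82
position: [0.9884, -0.2539, 0.3222]
tool_rot: [0.311, 2.75, 0.054]
ft_force: [-0.3, 0.0, 0.0]
grip_width: 0.999
grip_force: 0.0
```

Run:
```python
from go import *
info()
```

```text
t 5.825 p [ 0.988 -0.254  0.322] grasp [ 0.987 -0.254  0.327] tilt 21.52 az -0.6 y [0.209 0.975 0.078] yYaw 77.9 
q [ 0.233  1.146  1.174  0.057 -1.253  1.611  1.613] f [-0.321  0.04   0.014] g 0.9991551425143044 0.0
```

send_rows(
  steps=[
    {"tx": -0.95, "ty": 0, "tz": -0.2, "turn": 0, "grip": 1},
    {"tx": -0.95, "ty": 0, "tz": -0.2, "turn": 0, "grip": 1},
    {"tx": -0.95, "ty": 0, "tz": -0.2, "turn": 0, "grip": 1},
    {"tx": -0.95, "ty": 0, "tz": -0.2, "turn": 0, "grip": 1},
  ],
)

```text
time: 6.32
position: [1.0222, -0.2587, 0.3917]
tool_rot: [0.3, 2.581, 0.019]
ft_force: [-0.3, -0.1, 0.5]
grip_width: 1.0
grip_force: 0.0
```

Run:
```python
from go import *
info()
```

```text
t 6.325 p [ 1.022 -0.259  0.392] grasp [ 1.02  -0.258  0.396] tilt 31.11 az -5.1 y [0.209 0.975 0.073] yYaw 77.9 
q [ 0.227  1.098  1.204  0.057 -1.279  1.489  1.606] f [-0.342 -0.099  0.458] g 0.9997986754054006 0.0
```

send_rows(
  steps=[
    {"tx": 0.9, "ty": 0, "tz": 0, "turn": -1, "grip": 1},
    {"tx": 0.5, "ty": 0, "tz": 0, "turn": 0, "grip": 1},
  ],
)

```text
time: 6.58
position: [0.9908, -0.253, 0.3794]
tool_rot: [0.222, 2.571, -0.011]
ft_force: [1.4, -1.2, 3.4]
grip_width: 1.002
grip_force: 0.0
```

Run:
```python
from go import *
from fit import *
info()
T,S="top","scene"
sc=[(S,(.017,-.065,.026),(380,186.5)),(S,(.017,.065,.026),(426,177.5)),(S,(-.017,-.065,.026),(378.5,175)),(S,(-.017,.065,.026),(423.5,168.5)),
(S,(0,0,.1),(404.5,153)),(T,(-.017,.065,.0),(216,230.5)),(T,(-.017,-.065,0),(263.5,237))]
for zz in (0,.026):
    q=[(a,(b[0],b[1],zz) if a==T else b,np.array(c)) for a,b,c in sc]
    x,r=pose(q,(.55,.2,-.1),1);print(zz,x,r.round(1))
G=np.array([.549,.201,.08]);P=G-.2*R[:,2]
print("grasp->pre",P, units(P+.005*R[:,2]-p), units([0,0,.06]))
```

```text
t 6.575 p [ 0.991 -0.253  0.379] grasp [ 0.988 -0.253  0.384] tilt 32.16 az -5.8 y [0.16  0.986 0.038] yYaw 80.8 
q [-0.077  0.964  1.214  0.609 -1.164  1.363  1.908] f [ 1.424 -1.205  3.366] g 1.001902091278326 0.0
0 [ 0.551  0.2   -0.116 -0.   ] [ 0.7 -2.8  1.5 -0.6 -1.   0.3 -0.   0.1  0.3  2.2  1.2  0.   0.2  0.3]
0.026 [ 0.549  0.199 -0.11  -0.002] [ 0.2 -2.6  0.8 -0.6 -1.6  0.5 -0.7  0.2 -0.3  2.3 -0.4 -0.2 -0.4 -0.1]
grasp->pre [0.443 0.212 0.249] [ 9.962  6.094 -3.331] [-0.531  0.038 -0.847]
```

send_rows(
  steps=[
    {"tx": 0.67, "ty": 0.47, "tz": -0.4, "turn": 0, "grip": 1},
    {"tx": 0.67, "ty": 0.47, "tz": -0.4, "turn": 0, "grip": 1},
    {"tx": 0.67, "ty": 0.47, "tz": -0.4, "turn": 0, "grip": 1},
    {"tx": 0.67, "ty": 0.47, "tz": -0.4, "turn": 0, "grip": 1},
    {"tx": 0.67, "ty": 0.47, "tz": -0.4, "turn": 0, "grip": 1},
    {"tx": 0.67, "ty": 0.47, "tz": -0.4, "turn": 0, "grip": 1},
    {"tx": 0.67, "ty": 0.47, "tz": -0.4, "turn": 0, "grip": 1},
    {"tx": 0.67, "ty": 0.47, "tz": -0.4, "turn": 0, "grip": 1},
  ],
)

```text
time: 7.68
position: [0.6798, 0.0092, 0.3823]
tool_rot: [0.239, 2.589, -0.001]
ft_force: [-0.8, 0.5, -1.3]
grip_width: 0.999
grip_force: 0.0
```

Run:
```python
from go import *
info()
G=np.array([.55,.2,.08]);P=G-.22*R[:,2]
print("pre",P,units(P+.005*R[:,2]-p), units([0,0,.06]))
```

```text
t 7.675 p [0.68  0.009 0.382] grasp [0.677 0.009 0.387] tilt 31.03 az -5.4 y [0.17  0.984 0.046] yYaw 80.2 
q [-1.35  -0.178  1.125  1.692  0.359  1.02   1.088] f [-0.802  0.494 -1.31 ] g 0.9991535766206799 0.0
pre [0.437 0.211 0.269] [ 4.945  2.53  -0.53 ] [-0.513  0.046 -0.857]
```

send_rows(
  steps=[
    {"tx": 0.6, "ty": 0.3, "tz": -0.2, "turn": -0.32, "grip": 1},
    {"tx": 0.6, "ty": 0.3, "tz": -0.2, "turn": -0.32, "grip": 1},
    {"tx": 0.6, "ty": 0.3, "tz": -0.2, "turn": 0, "grip": 1},
    {"tx": 0.6, "ty": 0.3, "tz": -0.2, "turn": 0, "grip": 1},
  ],
)

```text
time: 8.18
position: [0.5553, 0.0917, 0.3578]
tool_rot: [0.119, 2.595, -0.026]
ft_force: [-0.2, 0.6, 0.9]
grip_width: 0.999
grip_force: 0.0
```

Run:
```python
from go import *
info()
G=np.array([.55,.2,.08]);P=G-.22*R[:,2]
print("pre",P,units(P+.005*R[:,2]-p), units([0,0,.06]))
```

```text
t 8.175 p [0.555 0.092 0.358] grasp [0.553 0.092 0.362] tilt 31.19 az -4.7 y [0.09  0.996 0.005] yYaw 84.8 
q [-0.709 -0.302  0.286  1.928  0.388  1.042  0.945] f [-0.169  0.57   0.905] g 0.9985729665762267 0.0
pre [0.436 0.209 0.268] [2.616 1.766 0.255] [-0.518  0.005 -0.855]
```

send_rows(
  steps=[
    {"tx": 0.5, "ty": 0.44, "tz": 0.2, "turn": 0, "grip": 1},
    {"tx": 0.6, "ty": 0.44, "tz": 0.1, "turn": 0, "grip": 1},
  ],
)

```text
time: 8.43
position: [0.5144, 0.1472, 0.3084]
tool_rot: [0.125, 2.594, -0.026]
ft_force: [0.4, 1.8, 1.2]
grip_width: 1.0
grip_force: 0.0
```

Run:
```python
from go import *
info()
G=np.array([.55,.2,.08]);P=G-.22*R[:,2]
print("pre",P,units(P+.005*R[:,2]-p), units([0,0,.06]))
```

```text
t 8.425 p [0.514 0.147 0.308] grasp [0.512 0.147 0.313] tilt 31.22 az -4.8 y [0.094 0.996 0.006] yYaw 84.6 
q [-0.557 -0.301  0.023  2.037  0.378  0.98   0.796] f [0.445 1.844 1.199] g 1.0002786186281574 0.0
pre [0.436 0.21  0.268] [ 1.541  0.908 -0.06 ] [-0.518  0.006 -0.855]
```

send_rows(
  steps=[
    {"tx": 0.52, "ty": 0.3, "tz": 0, "turn": 0, "grip": 1},
    {"tx": 0.52, "ty": 0.3, "tz": 0, "turn": 0, "grip": 1},
    {"tx": 0.5, "ty": 0.3, "tz": 0, "turn": 0, "grip": 1},
  ],
)

```text
time: 8.8
position: [0.4494, 0.215, 0.2578]
tool_rot: [0.128, 2.602, -0.035]
ft_force: [0.2, 0.7, 0.1]
grip_width: 1.0
grip_force: 0.0
```

Run:
```python
from go import *
import cv2
info()
G=np.array([.55,.2,.08])
print("to grasp",units(G+.005*R[:,2]-p), units([0,0,.06]))
from crop import crop
a=crop(ctrl.get_image("scene")["pixels"][:,:,::-1].copy(),340,0,180,220,2.7)
b=crop(ctrl.get_image("top")["pixels"][:,:,::-1].copy(),140,150,110,220,2.7)
import numpy as np
cv2.imwrite("pics/p1.png",np.hstack([a,b]))
```

```text
t 8.8 p [0.449 0.215 0.258] grasp [0.447 0.215 0.262] tilt 30.78 az -5.6 y [0.098 0.995 0.   ] yYaw 84.4 
q [-0.593 -0.302 -0.161  2.134  0.424  0.979  0.537] f [0.217 0.673 0.052] g 0.9997389265298081 0.0
to grasp [ 0.062 -0.085  3.495] [-0.512  0.    -0.859]
```

View pics/p1.png

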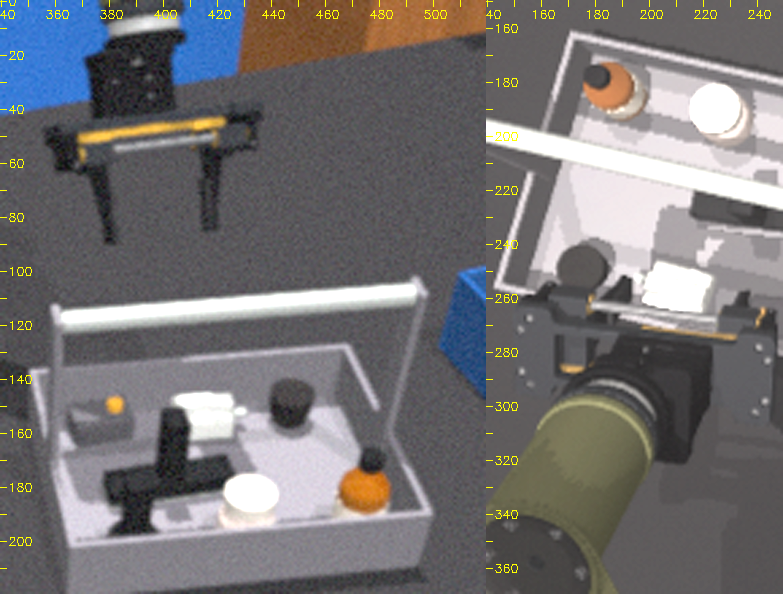

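Picture: the tilted gripper sits on the caddy's near side, with its fingers at scene (108,240)/(210,228) in the crop and well clear of the bar. I'll advance along the tool axis now.

send_rows(
  steps=[
    {"tx": 0, "ty": 0, "tz": 0.6, "turn": 0, "grip": 1},
    {"tx": 0, "ty": 0, "tz": 0.6, "turn": 0, "grip": 1},
    {"tx": 0, "ty": -0.05, "tz": 0.6, "turn": 0, "grip": 1},
    {"tx": 0, "ty": 0, "tz": 0.5, "turn": 0, "grip": 1},
  ],
)

```text
time: 9.4
position: [0.5204, 0.2038, 0.1376]
tool_rot: [0.125, 2.602, -0.037]
ft_force: [0.3, 0.4, -0.4]
grip_width: 1.0
grip_force: 0.0
```

Run:
```python
from go import *
info()
G=np.array([.55,.2,.08])
print("to grasp",units(G+.005*R[:,2]-p))
```

```text
t 9.4 p [0.52  0.204 0.138] grasp [0.518 0.204 0.142] tilt 30.75 az -5.7 y [ 0.097  0.995 -0.002] yYaw 84.5 
q [-0.529 -0.058 -0.112  2.192  0.573  0.677  0.44 ] f [ 0.291  0.389 -0.391] g 1.0003430067172292 0.0
to grasp [ 0.063 -0.014  1.162]
```

send_rows(
  steps=[
    {"tx": 0.03, "ty": 0, "tz": 0.6, "turn": 0, "grip": 1},
    {"tx": 0.03, "ty": 0, "tz": 0.55, "turn": 0, "grip": 1},
    {"tx": 0, "ty": 0, "tz": 0, "turn": 0, "grip": 0.6},
    {"tx": 0, "ty": 0, "tz": 0, "turn": 0, "grip": 0.45},
    {"tx": 0, "ty": 0, "tz": 0, "turn": 0, "grip": 0.3},
    {"tx": 0, "ty": 0, "tz": 0, "turn": 0, "grip": 0.1},
    {"tx": 0, "ty": 0, "tz": 0, "turn": 0, "grip": 0},
    {"tx": 0, "ty": 0, "tz": 0, "turn": 0, "grip": 0},
  ],
  newtons=45,
)

```text
time: 10.4
position: [0.5483, 0.2002, 0.0739]
tool_rot: [0.119, 2.607, -0.042]
ft_force: [-0.1, 0.6, 0.1]
grip_width: 0.399
grip_force: 0.0
```

Run:
```python
from go import *
info()
```

```text
t 10.4 p [0.548 0.2   0.074] grasp [0.546 0.2   0.078] tilt 30.51 az -6.0 y [ 0.093  0.996 -0.007] yYaw 84.7 
q [-0.511  0.09  -0.089  2.195  0.703  0.545  0.329] f [-0.127  0.562  0.071] g 0.3991846867737701 0.0
```

Still closing (the grip should stop it near 0.28).

send_rows(
  steps=[
    {"tx": 0, "ty": 0, "tz": 0, "turn": 0, "grip": 0},
    {"tx": 0, "ty": 0, "tz": 0, "turn": 0, "grip": 0},
    {"tx": 0, "ty": 0, "tz": 0, "turn": 0, "grip": 0},
    {"tx": 0, "ty": 0, "tz": 0, "turn": 0, "grip": 0},
  ],
)

```text
time: 10.9
position: [0.5485, 0.2004, 0.0737]
tool_rot: [0.12, 2.607, -0.041]
ft_force: [-0.3, 1.7, 0.4]
grip_width: 0.273
grip_force: 44.9
```

Run:
```python
from go import *
info()
```

```text
t 10.9 p [0.548 0.2   0.074] grasp [0.546 0.201 0.078] tilt 30.5 az -6.0 y [ 0.093  0.996 -0.006] yYaw 84.7 
q [-0.511  0.091 -0.089  2.195  0.703  0.545  0.328] f [-0.305  1.723  0.4  ] g 0.27318172985646694 44.90247824694961
```

send_rows(
  steps=[
    {"tx": -0.08, "ty": 0, "tz": -0.14, "turn": 0, "grip": 0},
    {"tx": -0.08, "ty": 0, "tz": -0.14, "turn": 0, "grip": 0},
    {"tx": 0, "ty": 0, "tz": -0.4, "turn": 0, "grip": 0},
    {"tx": 0, "ty": 0, "tz": -0.5, "turn": 0, "grip": 0},
    {"tx": 0, "ty": 0, "tz": -0.5, "turn": 0, "grip": 0},
    {"tx": 0, "ty": 0, "tz": -0.5, "turn": 0, "grip": 0},
  ],
)

```text
time: 11.65
position: [0.4898, 0.206, 0.1924]
tool_rot: [0.12, 2.608, -0.042]
ft_force: [0.4, 0.5, -2.9]
grip_width: 0.273
grip_force: 44.9
```

Run:
```python
from go import *
info()
```

```text
t 11.65 p [0.49  0.206 0.192] grasp [0.487 0.206 0.197] tilt 30.47 az -6.1 y [ 0.094  0.996 -0.007] yYaw 84.6 
q [-0.543 -0.177 -0.139  2.173  0.482  0.814  0.518] f [ 0.353  0.54  -2.852] g 0.27348210610454443 44.89371991250664
```

```bash
cat > kin.py <<'E'
import numpy as np
from scipy.spatial.transform import Rotation as Ro
from scipy.optimize import least_squares
D=[([-1.128,.3218,-.0701,1.4516,.0226,1.3708,-.0569],[.2701,.5907,.2356],[-.6684,-3.0694,.0027]),
([-1.164,1.,-.032,.396,.027,1.746,-.035],[.3741,.8179,.237],[.6687,3.0694,.001]),
([-1.178,1.208,.269,.059,-.263,1.831,-.021],[.3923,.857,.2188],[.668,3.0592,.0713]),
([-1.305,.767,.286,.857,-.2,1.499,.047],[.3532,.7717,.2175],[.6757,3.0589,.0608]),
([-.047,.76,.511,.616,-.404,1.808,1.657],[.8091,-.1168,.363],[.235,3.114,.07]),
([.157,1.107,1.113,.057,-1.169,1.802,1.539],[.9364,-.1722,.3386],[.32,2.91,.084]),
([.227,1.098,1.204,.057,-1.279,1.489,1.606],[1.0222,-.2587,.3917],[.3,2.581,.019]),
([-.077,.964,1.214,.609,-1.164,1.363,1.908],[.9908,-.253,.3794],[.222,2.571,-.011]),
([-1.35,-.178,1.125,1.692,.359,1.02,1.088],[.6798,.0092,.3823],[.239,2.589,-.001]),
([-.709,-.302,.286,1.928,.388,1.042,.945],[.5553,.0917,.3578],[.119,2.595,-.026]),
([-.557,-.301,.023,2.037,.378,.98,.796],[.5144,.1472,.3084],[.125,2.594,-.026]),
([-.529,-.058,-.112,2.192,.573,.677,.44],[.5204,.2038,.1376],[.125,2.602,-.037]),
([-.511,.091,-.089,2.195,.703,.545,.328],[.5485,.2004,.0737],[.12,2.607,-.041]),
([-.543,-.177,-.139,2.173,.482,.814,.518],[.4898,.206,.1924],[.12,2.608,-.042])]
LO=np.array([-2.86,-.3,-1.38,.06,-1.56,.09,-2.69]);HI=np.array([2.86,2.09,1.24,2.45,4.7,2.05,2.69])
def fk(q,k):
    z=lambda a:Ro.from_euler('z',k[8]*a);y=lambda a:Ro.from_euler('y',a)
    R=z(q[0]);p=np.array([0,0,k[0]])
    R=R*y(q[1])*z(q[2]);p=p+R.apply([k[1],0,k[2]])
    R=R*y(q[3])*z(q[4]);p=p+R.apply([k[3],0,k[4]])
    R=R*y(q[5]);p=p+R.apply([k[5],0,k[6]])
    return p,R*z(q[6])*Ro.from_euler('z',k[7])
def fit():
    best=None
    for s in(-1,1):
      for off in(0,1.57,3.14,-1.57):
        f=lambda k:np.hstack([np.r_[fk(q,np.r_[k,s])[0]-p,.3*(fk(q,np.r_[k,s])[1].inv()*Ro.from_rotvec(r)).as_rotvec()] for q,p,r in D])
        o=least_squares(f,[.3,0,.4,0,.3,0,.25,off])
        if best is None or o.cost<best[0]: best=(o.cost,np.r_[o.x,s],f(o.x))
    return best
E
python3 - <<'E'
from kin import *
np.set_printoptions(precision=4,suppress=True)
c,k,r=fit();print(c,k,np.abs(r.reshape(-1,6)).max(0));np.save("k.npy",k)
R0=Ro.from_rotvec(D[-1][2])
q=np.array(D[-1][0])
def ik(P,q,w=.3):
    f=lambda x:np.r_[fk(x,k)[0]-P,w*(fk(x,k)[1].inv()*R0).as_rotvec(),1e-4*(x-q)]
    o=least_squares(f,np.clip(q,LO+.001,HI-.001),bounds=(LO,HI));return o.x,np.abs(f(o.x)[:6]).max()
# plate pass at several x,z
for x in(.45,.47,.5,.53,.56):
  for z in(.15,.2,.25,.32,.36):
    qq=q;e=[]
    for y in np.linspace(.2,-.3,11):
        qq,er=ik(np.array([x,y,z]),qq);e.append(er)
    print(x,z,(np.array(e)*1000).round(1))
E
```

```text
0.0017924114121323366 [ 0.2928  0.0253  0.4592  0.0309  0.5371  0.0368  0.3455  1.5707 -1.    ] [0.0256 0.0153 0.0082 0.0003 0.0003 0.0003]
0.45 0.15 [ 0.   0.   6.6 15.3 21.1 21.1 15.   5.5  0.   0.   0. ]
0.45 0.2 [ 0.   6.9 17.7 27.3 33.6 33.7 27.1 16.8  5.2  0.   0. ]
0.45 0.25 [ 3.7 14.8 26.1 36.3 42.6 43.1 36.  25.1 13.   1.   0. ]
0.45 0.32 [11.7 22.  33.9 44.3 53.  54.1 46.9 34.6 20.8  7.7  0. ]
0.45 0.36 [14.1 24.4 36.3 48.3 56.6 57.6 50.5 38.3 24.2 10.5  0. ]
0.47 0.15 [ 0.   0.   0.   7.  11.7 11.6  6.4  0.   0.   0.   0. ]
0.47 0.2 [ 0.   0.6 10.7 19.3 24.5 24.4 18.8  9.6  0.   0.   0. ]
0.47 0.25 [ 0.   8.7 19.4 28.4 33.8 33.7 27.9 18.3  7.   0.   0. ]
0.47 0.32 [ 5.2 16.3 27.2 36.3 43.2 44.  37.8 27.1 14.7  2.5  0. ]
0.47 0.36 [ 7.7 18.7 29.6 39.9 46.8 47.4 41.3 30.6 17.9  5.1  0. ]
0.5 0.15 [0. 0. 0. 0. 0. 0. 0. 0. 0. 0. 0.]
0.5 0.2 [ 0.   0.   0.   6.  10.1  9.9  5.2  0.   0.   0.   0. ]
0.5 0.25 [ 0.   0.   7.9 15.5 19.8 19.6 14.8  6.5  0.   0.   0. ]
0.5 0.32 [ 0.   6.4 16.1 23.8 28.5 28.8 23.8 15.   4.5  0.   0. ]
0.5 0.36 [ 0.   9.  18.7 26.7 31.9 32.2 27.2 18.3  7.3  0.   0. ]
0.53 0.15 [0. 0. 0. 0. 0. 0. 0. 0. 0. 0. 0.]
0.53 0.2 [0. 0. 0. 0. 0. 0. 0. 0. 0. 0. 0.]
0.53 0.25 [0.  0.  0.  1.5 5.  4.7 0.6 0.  0.  0.  0. ]
0.53 0.32 [ 0.   0.   3.9 10.5 14.  13.7  9.6  2.3  0.   0.   0. ]
0.53 0.36 [ 0.   0.   6.7 13.2 17.  17.  12.8  5.3  0.   0.   0. ]
0.56 0.15 [0. 0. 0. 0. 0. 0. 0. 0. 0. 0. 0.]
0.56 0.2 [0. 0. 0. 0. 0. 0. 0. 0. 0. 0. 0.]
0.56 0.25 [0. 0. 0. 0. 0. 0. 0. 0. 0. 0. 0.]
0.56 0.32 [0. 0. 0. 0. 0. 0. 0. 0. 0. 0. 0.]
0.56 0.36 [0.  0.  0.  0.  2.3 2.  0.  0.  0.  0.  0. ]
```

Run:
```python
from go import *
W=np.array([[.5,.203,.33],[.58,.10,.335],[.60,0,.32],[.57,-.15,.28],[.5,-.28,.2]])
a=p
for w in W: print(w,units(w-a),np.linalg.norm(w-a)/.06);a=w
```

```text
[0.5   0.203 0.33 ] [-1.313 -0.049 -1.888] 2.300007450602076
[0.58  0.1   0.335] [-1.32  -1.585  0.692] 2.175239450420727
[0.6  0.   0.32] [-0.288 -1.626  0.473] 1.7179606773406924
[ 0.57 -0.15  0.28] [ 0.574 -2.531  0.456] 2.63523138347365
[ 0.5  -0.28  0.2 ] [ 1.51  -2.257  0.677] 2.7988092706244445
```

send_rows(
  steps=[
    {"tx": -0.33, "ty": 0, "tz": -0.47, "turn": 0, "grip": 0},
    {"tx": -0.33, "ty": 0, "tz": -0.47, "turn": 0, "grip": 0},
    {"tx": -0.33, "ty": 0, "tz": -0.47, "turn": 0, "grip": 0},
    {"tx": -0.33, "ty": 0, "tz": -0.47, "turn": 0, "grip": 0},
  ],
)

```text
time: 12.15
position: [0.5011, 0.2058, 0.3301]
tool_rot: [0.12, 2.608, -0.042]
ft_force: [0.7, -0.1, -3.3]
grip_width: 0.274
grip_force: 44.9
```

Run:
```python
from go import *
info()
W=np.array([[.58,.10,.335],[.60,0,.32],[.57,-.15,.28],[.5,-.28,.2]])
a=p
for w in W: print(w,units(w-a),np.linalg.norm(w-a)/.06);a=w
```

```text
t 12.15 p [0.501 0.206 0.33 ] grasp [0.499 0.206 0.334] tilt 30.46 az -6.0 y [ 0.094  0.996 -0.007] yYaw 84.6 
q [-0.553 -0.249 -0.102  1.95   0.381  1.07   0.701] f [ 0.696 -0.133 -3.284] g 0.27380276605002235 44.893801510334015
[0.58  0.1   0.335] [-1.307 -1.632  0.686] 2.200831707338747
[0.6  0.   0.32] [-0.288 -1.626  0.472] 1.7179606773406924
[ 0.57 -0.15  0.28] [ 0.574 -2.531  0.456] 2.63523138347365
[ 0.5  -0.28  0.2 ] [ 1.51  -2.257  0.676] 2.7988092706244445
```

send_rows(
  steps=[
    {"tx": -0.44, "ty": -0.54, "tz": 0.23, "turn": 0, "grip": 0},
    {"tx": -0.44, "ty": -0.54, "tz": 0.23, "turn": 0, "grip": 0},
    {"tx": -0.43, "ty": -0.54, "tz": 0.23, "turn": 0, "grip": 0},
    {"tx": -0.15, "ty": -0.6, "tz": 0.08, "turn": 0, "grip": 0},
    {"tx": -0.15, "ty": -0.6, "tz": 0.08, "turn": 0, "grip": 0},
    {"tx": 0, "ty": -0.43, "tz": 0.3, "turn": 0, "grip": 0},
    {"tx": 0.14, "ty": -0.63, "tz": 0.12, "turn": 0, "grip": 0},
    {"tx": 0.14, "ty": -0.63, "tz": 0.12, "turn": 0, "grip": 0},
  ],
)

```text
time: 13.15
position: [0.586, -0.0751, 0.2987]
tool_rot: [0.119, 2.609, -0.042]
ft_force: [-0.0, -0.7, -2.4]
grip_width: 0.274
grip_force: 44.9
```

Run:
```python
from go import *
info()
W=np.array([[.57,-.15,.28],[.5,-.28,.2]])
a=p
for w in W: print(w,units(w-a),np.linalg.norm(w-a)/.06);a=w
```

```text
t 13.15 p [ 0.586 -0.075  0.299] grasp [ 0.583 -0.075  0.303] tilt 30.42 az -6.0 y [ 0.093  0.996 -0.007] yYaw 84.7 
q [-0.377 -0.236  0.385  1.985  0.173  0.851  1.423] f [-0.046 -0.716 -2.424] g 0.2744613423975979 44.89482343196869
[ 0.57 -0.15  0.28] [ 0.29  -1.266  0.2  ] 1.3138780074604932
[ 0.5  -0.28  0.2 ] [ 1.511 -2.257  0.677] 2.7988092706244445
```

Run:
```python
from go import *
W=np.array([[.55,-.16,.25],[.48,-.247,.16]])
a=p
for w in W: print(w,units(w-a),np.linalg.norm(w-a)/.06);a=w
```

```text
[ 0.55 -0.16  0.25] [ 0.817 -1.459  0.473] 1.7377356023392905
[ 0.48  -0.247  0.16 ] [ 1.65  -1.542  0.783] 2.3903161111265416
```

send_rows(
  steps=[
    {"tx": 0.27, "ty": -0.49, "tz": 0.16, "turn": 0, "grip": 0},
    {"tx": 0.27, "ty": -0.49, "tz": 0.16, "turn": 0, "grip": 0},
    {"tx": 0.27, "ty": -0.49, "tz": 0.16, "turn": 0, "grip": 0},
    {"tx": 0.55, "ty": -0.51, "tz": 0.26, "turn": 0, "grip": 0},
    {"tx": 0.55, "ty": -0.51, "tz": 0.26, "turn": 0, "grip": 0},
    {"tx": 0.55, "ty": -0.51, "tz": 0.26, "turn": 0, "grip": 0},
    {"tx": 0, "ty": 0, "tz": 0, "turn": 0, "grip": 0},
  ],
)

```text
time: 14.02
position: [0.4778, -0.2472, 0.1575]
tool_rot: [0.127, 2.612, -0.039]
ft_force: [-0.4, 1.0, -1.2]
grip_width: 0.274
grip_force: 44.9
```

Run:
```python
from go import *
import cv2
from crop import crop
info()
I=ctrl.get_image("scene")["pixels"][:,:,::-1].copy();J=ctrl.get_image("top")["pixels"][:,:,::-1].copy()
f=lambda m:cv2.convertScaleAbs(m,alpha=.62,beta=-8)
a=crop(f(I),155,120,135,190,3);b=crop(f(J),355,145,130,190,3)
cv2.imwrite("pics/p2.png",np.hstack([a,b]));cv2.imwrite("pics/s2.png",I);cv2.imwrite("pics/t2.png",J)
```

```text
t 14.025 p [ 0.478 -0.247  0.158] grasp [ 0.475 -0.247  0.162] tilt 30.21 az -6.0 y [ 0.098  0.995 -0.004] yYaw 84.4 
q [-0.265 -0.275  0.765  2.253 -0.034  0.602  2.025] f [-0.385  1.044 -1.17 ] g 0.274002239143576 44.89313231315464
```

View pics/p2.png

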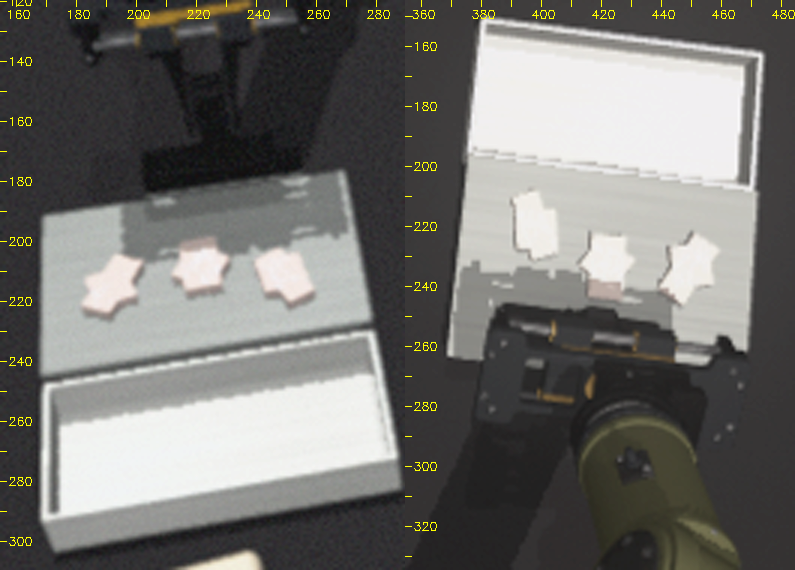

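Picture: the scraper hangs upright over the plate's near edge, with its block's lower edge at scene (203,184)-(250,178). All three shards lie ahead of it, at scene (192,215), (222,208) and (250,212).

Run:
```python
from go import *
from fit import proj
yw=-.1
for L in((.017,-.065,0),(.017,.065,0),(-.017,-.065,.026),(-.017,.065,.026)):
    w=p+[np.cos(yw)*L[0]-np.sin(yw)*L[1],np.sin(yw)*L[0]+np.cos(yw)*L[1],L[2]-.0677];print(L,w,proj("scene",w))
yp=-.094
def pw(l): return np.array([.5394+np.cos(yp)*l[0]-np.sin(yp)*l[1],-.284+np.sin(yp)*l[0]+np.cos(yp)*l[1]])
s0=pw((-.062,.031));s1=pw((.088,.031))
print(s0,units([s0[0]-p[0],s0[1]-p[1],.1215-p[2]]),"push",units([*(s1-s0),0]),"dz1mm",units([0,0,.001]))
```

```text
(0.017, -0.065, 0) [ 0.492 -0.312  0.093] [[204.804 185.417]]
(0.017, 0.065, 0) [ 0.505 -0.183  0.093] [[256.963 177.512]]
(-0.017, -0.065, 0.026) [ 0.458 -0.309  0.119] [[202.364 168.704]]
(-0.017, 0.065, 0.026) [ 0.471 -0.179  0.119] [[254.34  161.057]]
[ 0.481 -0.247] [ 0.343 -0.025  0.556] push [-2.154  0.     1.269] dz1mm [-0.008 -0.    -0.014]
```

send_rows(
  steps=[
    {"tx": 0.17, "ty": 0, "tz": 0.28, "turn": 0, "grip": 0},
    {"tx": 0.17, "ty": 0, "tz": 0.27, "turn": 0, "grip": 0},
    {"tx": 0, "ty": 0, "tz": 0, "turn": 0, "grip": 0},
  ],
)

```text
time: 14.55
position: [0.4809, -0.2444, 0.121]
tool_rot: [0.117, 2.609, -0.041]
ft_force: [0.1, 0.4, -1.9]
grip_width: 0.274
grip_force: 44.9
```

Run:
```python
from go import *
info()
```

```text
t 14.55 p [ 0.481 -0.244  0.121] grasp [ 0.478 -0.244  0.125] tilt 30.39 az -5.9 y [ 0.091  0.996 -0.007] yYaw 84.8 
q [-0.333 -0.215  0.853  2.294 -0.12   0.509  2.12 ] f [ 0.13   0.372 -1.91 ] g 0.2742061914326585 44.893327821046114
```

Now I'll lower it another 2 mm and feel for contact.

send_rows(
  steps=[
    {"tx": 0.016, "ty": 0, "tz": 0.028, "turn": 0, "grip": 0},
    {"tx": 0, "ty": -0.03, "tz": 0, "turn": 0, "grip": 0},
  ],
)

```text
time: 14.8
position: [0.4814, -0.2477, 0.1207]
tool_rot: [0.118, 2.606, -0.043]
ft_force: [0.4, -0.0, -2.1]
grip_width: 0.273
grip_force: 44.9
```

Run:
```python
from go import *
info()
```

```text
t 14.8 p [ 0.481 -0.248  0.121] grasp [ 0.479 -0.247  0.125] tilt 30.58 az -6.0 y [ 0.093  0.996 -0.007] yYaw 84.7 
q [-0.339 -0.211  0.866  2.292 -0.131  0.505  2.135] f [ 0.431 -0.023 -2.089] g 0.27303183711666007 44.89345603622496
```

send_rows(
  steps=[
    {"tx": -0.2, "ty": 0, "tz": 0.145, "turn": 0, "grip": 0},
    {"tx": -0.21, "ty": 0, "tz": 0.127, "turn": 0, "grip": 0},
    {"tx": -0.215, "ty": 0, "tz": 0.127, "turn": 0, "grip": 0},
    {"tx": -0.215, "ty": 0, "tz": 0.127, "turn": 0, "grip": 0},
    {"tx": -0.215, "ty": 0, "tz": 0.127, "turn": 0, "grip": 0},
  ],
)

```text
time: 15.42
position: [0.5558, -0.2546, 0.1187]
tool_rot: [0.119, 2.606, -0.042]
ft_force: [-1.0, -0.3, -1.8]
grip_width: 0.272
grip_force: 44.9
```

Run:
```python
from go import *
info()
yp=-.094
def pw(l): return np.array([.5394+np.cos(yp)*l[0]-np.sin(yp)*l[1],-.284+np.sin(yp)*l[0]+np.cos(yp)*l[1]])
s1=pw((.088,.031));print(units([*(s1-p[:2]),.119-p[2]]))
```

```text
t 15.425 p [ 0.556 -0.255  0.119] grasp [ 0.553 -0.254  0.123] tilt 30.56 az -6.0 y [ 0.093  0.996 -0.007] yYaw 84.7 
q [-0.491  0.04   1.022  2.158 -0.502  0.52   2.384] f [-0.969 -0.341 -1.795] g 0.27206801163576233 44.89393602591008
[-1.071  0.002  0.627]
```

send_rows(
  steps=[
    {"tx": -0.215, "ty": 0, "tz": 0.126, "turn": 0, "grip": 0},
    {"tx": -0.215, "ty": 0, "tz": 0.126, "turn": 0, "grip": 0},
    {"tx": -0.215, "ty": 0, "tz": 0.126, "turn": 0, "grip": 0},
  ],
)

```text
time: 15.8
position: [0.6005, -0.2587, 0.1186]
tool_rot: [0.118, 2.606, -0.042]
ft_force: [0.1, -0.3, -1.4]
grip_width: 0.274
grip_force: 44.9
```

Run:
```python
from go import *
info()
yp=-.094
def pw(l): return np.array([.5394+np.cos(yp)*l[0]-np.sin(yp)*l[1],-.284+np.sin(yp)*l[0]+np.cos(yp)*l[1]])
s1=pw((.088,.031));print(units([*(s1-p[:2]),.119-p[2]]))
```

```text
t 15.8 p [ 0.601 -0.259  0.119] grasp [ 0.598 -0.258  0.123] tilt 30.54 az -6.0 y [ 0.093  0.996 -0.007] yYaw 84.7 
q [-0.439  0.186  0.98   2.067 -0.689  0.566  2.489] f [ 0.141 -0.269 -1.363] g 0.2741156636828802 44.89382545463741
[-0.427  0.001  0.244]
```

send_rows(
  steps=[
    {"tx": -0.215, "ty": 0, "tz": 0.126, "turn": 0, "grip": 0},
    {"tx": -0.215, "ty": 0, "tz": 0.12, "turn": 0, "grip": 0},
    {"tx": -0.1, "ty": 0, "tz": 0.06, "turn": 0, "grip": 0},
    {"tx": 0, "ty": 0, "tz": 0, "turn": 0, "grip": 0},
  ],
)

```text
time: 16.3
position: [0.6425, -0.2635, 0.1258]
tool_rot: [0.118, 2.594, -0.044]
ft_force: [-4.1, 3.5, 18.5]
grip_width: 0.275
grip_force: 45.0
```

Run:
```python
from go import *
import cv2
from crop import crop
info()
I=ctrl.get_image("scene")["pixels"][:,:,::-1].copy();J=ctrl.get_image("top")["pixels"][:,:,::-1].copy()
f=lambda m:cv2.convertScaleAbs(m,alpha=.62,beta=-8)
a=crop(f(I),155,120,135,190,3);b=crop(f(J),355,145,130,190,3)
cv2.imwrite("pics/p3.png",np.hstack([a,b]))
```

```text
t 16.3 p [ 0.643 -0.263  0.126] grasp [ 0.64  -0.263  0.13 ] tilt 31.26 az -6.1 y [ 0.093  0.996 -0.008] yYaw 84.7 
q [-0.392  0.276  0.936  1.981 -0.774  0.598  2.515] f [-4.113  3.464 18.543] g 0.2746724813194969 44.97943525901064
```

View pics/p3.png

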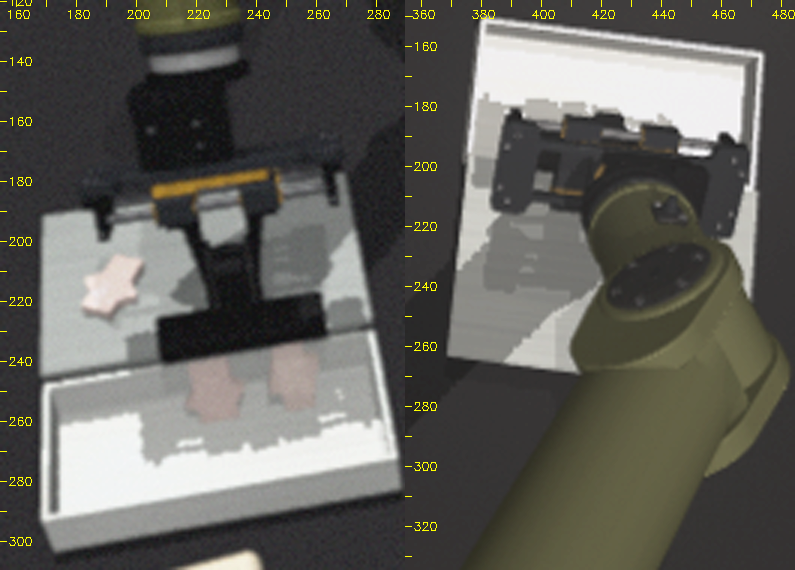

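Picture: shard a (about (255,245)) and shard b (about (225,250)) are over the edge in the pan, leaning with their tails under the block. The force is 18 N, so I'll lift, back off and look.

send_rows(
  steps=[
    {"tx": -0.13, "ty": 0, "tz": -0.21, "turn": 0, "grip": 0},
    {"tx": -0.13, "ty": 0, "tz": -0.21, "turn": 0, "grip": 0},
    {"tx": 0.4, "ty": 0, "tz": -0.24, "turn": 0, "grip": 0},
    {"tx": 0.4, "ty": 0, "tz": -0.24, "turn": 0, "grip": 0},
    {"tx": 0.4, "ty": 0, "tz": -0.24, "turn": 0, "grip": 0},
    {"tx": 0, "ty": 0, "tz": 0, "turn": 0, "grip": 0},
  ],
)

```text
time: 17.15
position: [0.552, -0.2539, 0.1492]
tool_rot: [0.121, 2.605, -0.037]
ft_force: [0.5, 1.2, -1.9]
grip_width: 0.275
grip_force: 45.0
```

Run:
```python
from go import *
import cv2
from crop import crop
info()
I=ctrl.get_image("scene")["pixels"][:,:,::-1].copy();J=ctrl.get_image("top")["pixels"][:,:,::-1].copy()
f=lambda m:cv2.convertScaleAbs(m,alpha=.62,beta=-8)
a=crop(f(I),155,120,135,190,3);b=crop(f(J),355,145,130,190,3)
cv2.imwrite("pics/p4.png",np.hstack([a,b]))
```

```text
t 17.15 p [ 0.552 -0.254  0.149] grasp [ 0.55  -0.254  0.154] tilt 30.6 az -5.7 y [ 0.094  0.996 -0.003] yYaw 84.6 
q [-0.601 -0.073  1.096  2.138 -0.267  0.558  2.181] f [ 0.509  1.231 -1.897] g 0.27465348844793536 44.980149990879
```

View pics/p4.png

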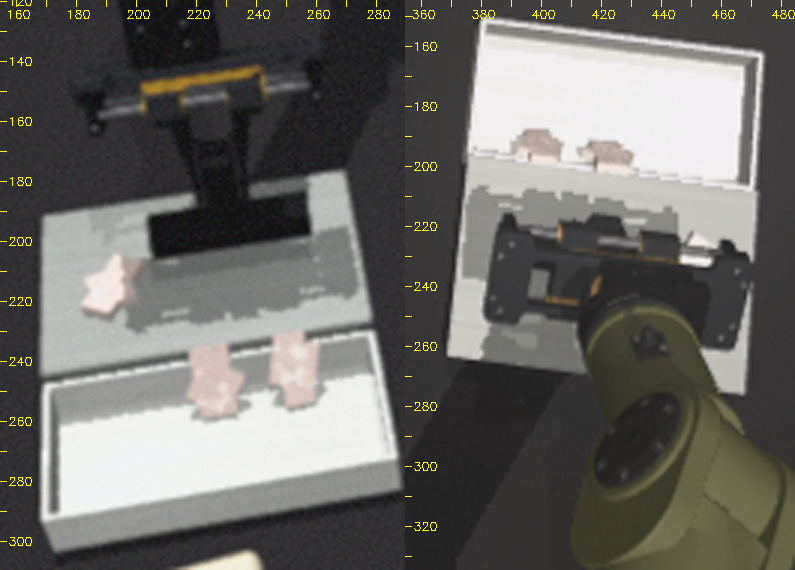

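Picture: both shards lean steeply in the pan against its near wall, their upper ends just at the rim (scene (222,236) and (252,231)). Shard c is still at (192,214). I'll check where the block sits in the grip and whether pass 2 is reachable.

```bash
cat >> go.py <<'E'
yp=-.094
def pw(l): return np.array([.5394+np.cos(yp)*l[0]-np.sin(yp)*l[1],-.284+np.sin(yp)*l[0]+np.cos(yp)*l[1]])
E
python3 - <<'E'
from go import *
from fit import proj
from kin import fk,LO,HI,least_squares
k=np.load("k.npy");q=s["joint_positions"]
yw=-.1
for L in((.017,-.065,0),(.017,.065,0),(-.017,-.065,.026),(-.017,.065,.026)):
    w=p+[np.cos(yw)*L[0]-np.sin(yw)*L[1],np.sin(yw)*L[0]+np.cos(yw)*L[1],L[2]-.0677];print(L,proj("scene",w))
p0,R0=fk(q,k);d=p-p0;print("model err",d)
def ik(P,q):
    f=lambda x:np.r_[fk(x,k)[0]+d-P,.3*(fk(x,k)[1].inv()*R0).as_rotvec(),1e-4*(x-q)]
    o=least_squares(f,np.clip(q,LO+.001,HI-.001),bounds=(LO,HI));return o.x,np.abs(f(o.x)[:6]).max()
for l,z in(((-.062,-.0),.15),((-.062,-.066),.15),((-.062,-.066),.119),((-.02,-.066),.119),((.02,-.066),.119),((.05,-.066),.119),((.08,-.066),.119)):
    P=np.r_[pw(l),z];q,e=ik(P,q);print(l,P,q,(e*1000).round(2))
E
```

```text
(0.017, -0.065, 0) [[206.297 209.259]]
(0.017, 0.065, 0) [[260.241 200.748]]
(-0.017, -0.065, 0.026) [[203.765 191.859]]
(-0.017, 0.065, 0.026) [[257.514 183.626]]
model err [-0.001 -0.041  0.009]
(-0.062, -0.0) [ 0.478 -0.278  0.15 ] [-0.402 -0.271  0.964  2.244 -0.042  0.577  2.107] 0.0
(-0.062, -0.066) [ 0.471 -0.344  0.15 ] [-0.491 -0.178  1.24   2.168 -0.27   0.623  2.447] 0.0
(-0.062, -0.066) [ 0.471 -0.344  0.119] [-0.422 -0.048  1.24   2.207 -0.53   0.6    2.69 ] 2.73
(-0.02, -0.066) [ 0.513 -0.348  0.119] [ 0.928  0.062 -0.149  2.131 -0.584  0.599  2.69 ] 0.0
(0.02, -0.066) [ 0.553 -0.352  0.119] [ 0.874  0.127 -0.157  2.051 -0.528  0.582  2.59 ] 0.0
(0.05, -0.066) [ 0.583 -0.354  0.119] [ 0.832  0.176 -0.158  1.989 -0.483  0.575  2.517] 0.0
(0.08, -0.066) [ 0.613 -0.357  0.119] [ 0.787  0.225 -0.151  1.924 -0.441  0.573  2.448] 0.0
```

The block may have pitched slightly in the grip, and joint 7 is near its limit. I'll set the scraper down on the cleared near side, which levels it. Then I'll release, give the tool a half turn about its own axis and regrasp.

Run:
```python
from go import *
P=pw((-.062,-.02));print(P,units([*(P-p[:2]),.15-p[2]]),units([0,0,-.030]),units([0,0,-.001]))
```

```text
[ 0.476 -0.298] [ 1.061 -0.85  -0.627] [0.254 0.004 0.43 ] [0.008 0.    0.014]
```

send_rows(
  steps=[
    {"tx": 0.35, "ty": -0.1, "tz": -0.2, "turn": 0, "grip": 0},
    {"tx": 0.35, "ty": -0.25, "tz": -0.21, "turn": 0, "grip": 0},
    {"tx": 0.36, "ty": -0.25, "tz": -0.21, "turn": 0, "grip": 0},
    {"tx": 0, "ty": -0.25, "tz": 0, "turn": 0, "grip": 0},
    {"tx": 0.08, "ty": 0, "tz": 0.14, "turn": 0, "grip": 0},
    {"tx": 0.08, "ty": 0, "tz": 0.14, "turn": 0, "grip": 0},
    {"tx": 0.08, "ty": 0, "tz": 0.14, "turn": 0, "grip": 0},
    {"tx": 0, "ty": 0, "tz": 0, "turn": 0, "grip": 0},
  ],
)

```text
time: 18.3
position: [0.4753, -0.2988, 0.1194]
tool_rot: [0.12, 2.609, -0.045]
ft_force: [-0.4, -0.4, -1.3]
grip_width: 0.274
grip_force: 45.0
```

Run:
```python
from go import *
info()
P=pw((-.062,-.02));print(P,units([*(P-p[:2]),.1177-p[2]]))
```

```text
t 18.3 p [ 0.475 -0.299  0.119] grasp [ 0.473 -0.298  0.124] tilt 30.38 az -6.2 y [ 0.094  0.996 -0.009] yYaw 84.6 
q [-0.555 -0.209  1.19   2.238 -0.159  0.532  2.271] f [-0.363 -0.386 -1.277] g 0.2735886882228699 44.97996212448925
[ 0.476 -0.298] [0.009 0.012 0.029]
```

send_rows(
  steps=[
    {"tx": 0.016, "ty": 0, "tz": 0.028, "turn": 0, "grip": 0},
    {"tx": 0.012, "ty": 0, "tz": 0.022, "turn": 0, "grip": 0},
    {"tx": 0, "ty": 0, "tz": 0, "turn": 0, "grip": 0},
  ],
)

```text
time: 18.68
position: [0.4765, -0.2993, 0.118]
tool_rot: [0.121, 2.605, -0.043]
ft_force: [-3.1, 1.3, 5.7]
grip_width: 0.274
grip_force: 45.0
```

send_rows(
  steps=[
    {"tx": 0.012, "ty": 0, "tz": 0.022, "turn": 0, "grip": 0},
    {"tx": 0, "ty": 0, "tz": 0, "turn": 0, "grip": 0},
  ],
)

```text
time: 18.92
position: [0.4777, -0.2999, 0.1178]
tool_rot: [0.122, 2.602, -0.043]
ft_force: [-3.2, 0.8, 10.6]
grip_width: 0.271
grip_force: 45.0
```

Contact came at z = 0.118, as predicted. Now I'll release.

send_rows(
  steps=[
    {"tx": 0, "ty": 0, "tz": 0, "turn": 0, "grip": 0.5},
    {"tx": 0, "ty": 0, "tz": 0, "turn": 0, "grip": 0.8},
    {"tx": 0, "ty": 0, "tz": 0, "turn": 0, "grip": 1},
    {"tx": 0, "ty": 0, "tz": 0, "turn": 0, "grip": 1},
    {"tx": 0, "ty": 0, "tz": 0, "turn": 0, "grip": 1},
    {"tx": 0, "ty": 0, "tz": 0, "turn": 0, "grip": 1},
    {"tx": 0, "ty": 0, "tz": 0, "turn": 0, "grip": 1},
  ],
)

```text
time: 19.8
position: [0.4753, -0.2984, 0.1148]
tool_rot: [0.12, 2.607, -0.042]
ft_force: [-0.5, -0.0, 0.8]
grip_width: 0.96
grip_force: 0.0
```

Run:
```python
from go import *
info()
```

```text
t 19.8 p [ 0.475 -0.298  0.115] grasp [ 0.473 -0.298  0.119] tilt 30.49 az -6.0 y [ 0.093  0.996 -0.007] yYaw 84.6 
q [-0.559 -0.192  1.204  2.243 -0.202  0.522  2.311] f [-0.521 -0.016  0.753] g 0.95982862029659 0.0
```

send_rows(
  steps=[
    {"tx": 0, "ty": 0, "tz": -0.3, "turn": 0, "grip": 1},
    {"tx": 0, "ty": 0, "tz": -0.3, "turn": 0, "grip": 1},
    {"tx": -0.05, "ty": 0, "tz": -0.35, "turn": 0, "grip": 1},
    {"tx": -0.17, "ty": 0, "tz": -0.29, "turn": 0, "grip": 1},
    {"tx": -0.17, "ty": 0, "tz": -0.29, "turn": 0, "grip": 1},
    {"tx": -0.17, "ty": 0, "tz": -0.29, "turn": 0, "grip": 1},
  ],
)

```text
time: 20.55
position: [0.449, -0.2952, 0.2265]
tool_rot: [0.12, 2.607, -0.042]
ft_force: [0.4, -0.3, -0.7]
grip_width: 0.999
grip_force: 0.0
```

Run:
```python
from go import *
info()
```

```text
t 20.55 p [ 0.449 -0.295  0.227] grasp [ 0.446 -0.295  0.231] tilt 30.48 az -6.0 y [ 0.094  0.996 -0.007] yYaw 84.6 
q [ 0.038 -0.296  0.594  2.146 -0.145  0.786  2.208] f [ 0.412 -0.264 -0.654] g 0.9986541315645846 0.0
```

send_rows(
  steps=[
    {"tx": 0, "ty": 0, "tz": 0, "turn": 1, "grip": 1},
    {"tx": 0, "ty": 0, "tz": 0, "turn": 1, "grip": 1},
    {"tx": 0, "ty": 0, "tz": 0, "turn": 1, "grip": 1},
    {"tx": 0, "ty": 0, "tz": 0, "turn": 1, "grip": 1},
    {"tx": 0, "ty": 0, "tz": 0, "turn": 1, "grip": 1},
    {"tx": 0, "ty": 0, "tz": 0, "turn": 1, "grip": 1},
    {"tx": 0, "ty": 0, "tz": 0, "turn": 1, "grip": 1},
    {"tx": 0, "ty": 0, "tz": 0, "turn": 1, "grip": 1},
    {"tx": 0, "ty": 0, "tz": 0, "turn": 1, "grip": 1},
    {"tx": 0, "ty": 0, "tz": 0, "turn": 1, "grip": 1},
    {"tx": 0, "ty": 0, "tz": 0, "turn": 1, "grip": 1},
  ],
)

```text
time: 21.92
position: [0.449, -0.2951, 0.2258]
tool_rot: [1.966, 1.849, 0.48]
ft_force: [0.1, 0.7, 0.2]
grip_width: 1.002
grip_force: 0.0
```

send_rows(
  steps=[
    {"tx": 0, "ty": 0, "tz": 0, "turn": 1, "grip": 1},
    {"tx": 0, "ty": 0, "tz": 0, "turn": 1, "grip": 1},
    {"tx": 0, "ty": 0, "tz": 0, "turn": 1, "grip": 1},
    {"tx": 0, "ty": 0, "tz": 0, "turn": 1, "grip": 1},
    {"tx": 0, "ty": 0, "tz": 0, "turn": 1, "grip": 1},
    {"tx": 0, "ty": 0, "tz": 0, "turn": 1, "grip": 1},
    {"tx": 0, "ty": 0, "tz": 0, "turn": 1, "grip": 1},
    {"tx": 0, "ty": 0, "tz": 0, "turn": 1, "grip": 1},
    {"tx": 0, "ty": 0, "tz": 0, "turn": 1, "grip": 1},
    {"tx": 0, "ty": 0, "tz": 0, "turn": 1, "grip": 1},
    {"tx": 0, "ty": 0, "tz": 0, "turn": 1, "grip": 1},
    {"tx": 0, "ty": 0, "tz": 0, "turn": 0, "grip": 1},
  ],
)

```text
time: 23.42
position: [0.449, -0.2952, 0.2258]
tool_rot: [2.984, -0.031, 0.809]
ft_force: [0.4, -0.3, 0.4]
grip_width: 1.004
grip_force: 0.0
```

Run:
```python
from go import *
info()
G=np.array([.4753,-.2984,.118])
print("to grasp TCP",units(G-p),units([0,0,-.06]))
```

```text
t 23.425 p [ 0.449 -0.295  0.226] grasp [ 0.446 -0.295  0.23 ] tilt 30.47 az -6.0 y [-0.032 -0.999  0.043] yYaw -91.8 
q [ 0.549 -0.218  0.158  2.133 -0.361  0.809 -0.684] f [ 0.441 -0.312  0.367] g 1.0039282302304537 0.0
to grasp TCP [-0.529 -0.038  1.772] [-0.505 -0.043  0.862]
```

send_rows(
  steps=[
    {"tx": 0, "ty": 0, "tz": 0, "turn": 0.6, "grip": 1},
    {"tx": -0.17, "ty": 0, "tz": 0.3, "turn": 0, "grip": 1},
    {"tx": -0.17, "ty": 0, "tz": 0.3, "turn": 0, "grip": 1},
    {"tx": -0.17, "ty": 0, "tz": 0.3, "turn": 0, "grip": 1},
    {"tx": 0, "ty": 0, "tz": 0, "turn": 0, "grip": 1},
  ],
)

```text
time: 24.05
position: [0.4492, -0.2943, 0.1619]
tool_rot: [3.004, -0.156, 0.813]
ft_force: [0.7, 0.5, -0.1]
grip_width: 0.999
grip_force: 0.0
```

Run:
```python
from go import *
info()
G=np.array([.4753,-.2984,.118])
print("to grasp TCP",units(G-p),units([0,0,-.06]))
```

```text
t 24.05 p [ 0.449 -0.294  0.162] grasp [ 0.447 -0.294  0.166] tilt 30.3 az -5.8 y [-0.103 -0.995 -0.001] yYaw -95.9 
q [ 0.54  -0.149  0.174  2.212 -0.438  0.681 -0.669] f [ 0.714  0.457 -0.142] g 0.9994917210923311 0.0
to grasp TCP [0.011 0.024 0.854] [-0.505  0.001  0.863]
```

send_rows(
  steps=[
    {"tx": 0, "ty": 0.02, "tz": 0.43, "turn": 0, "grip": 1},
    {"tx": 0, "ty": 0, "tz": 0.4, "turn": 0, "grip": 1},
    {"tx": 0, "ty": 0, "tz": 0, "turn": 0, "grip": 0},
    {"tx": 0, "ty": 0, "tz": 0, "turn": 0, "grip": 0},
    {"tx": 0, "ty": 0, "tz": 0, "turn": 0, "grip": 0},
    {"tx": 0, "ty": 0, "tz": 0, "turn": 0, "grip": 0},
    {"tx": 0, "ty": 0, "tz": 0, "turn": 0, "grip": 0},
    {"tx": 0, "ty": 0, "tz": 0, "turn": 0, "grip": 0},
    {"tx": 0, "ty": 0, "tz": 0, "turn": 0, "grip": 0},
    {"tx": 0, "ty": 0, "tz": 0, "turn": 0, "grip": 0},
    {"tx": 0, "ty": 0, "tz": 0, "turn": 0, "grip": 0},
  ],
  newtons=50,
)

```text
time: 25.42
position: [0.4751, -0.2993, 0.1211]
tool_rot: [3.0, -0.159, 0.818]
ft_force: [0.1, -0.2, 1.1]
grip_width: 0.274
grip_force: 50.0
```

Run:
```python
from go import *
info()
A=pw((-.062,-.068));B=pw((.088,-.068))
print(A,units([*(A-p[:2]),0.012]),"push",units([*(B-A),0]),units([0,0,-.01]))
```

```text
t 25.425 p [ 0.475 -0.299  0.121] grasp [ 0.473 -0.299  0.125] tilt 30.5 az -6.1 y [-0.106 -0.994 -0.   ] yYaw -96.1 
q [ 0.513 -0.042  0.177  2.212 -0.524  0.579 -0.598] f [ 0.073 -0.243  1.088] g 0.2736012383166843 49.99401940964162
[ 0.471 -0.346] [ 0.117  0.779 -0.163] push [ 2.154 -0.03   1.269] [-0.085  0.     0.144]
```

send_rows(
  steps=[
    {"tx": 0.03, "ty": 0, "tz": -0.05, "turn": 0, "grip": 0},
    {"tx": 0.02, "ty": 0.26, "tz": 0, "turn": 0, "grip": 0},
    {"tx": 0.02, "ty": 0.26, "tz": 0, "turn": 0, "grip": 0},
    {"tx": 0, "ty": 0.26, "tz": 0, "turn": 0, "grip": 0},
    {"tx": 0, "ty": 0, "tz": 0, "turn": 0, "grip": 0},
  ],
)

```text
time: 26.05
position: [0.4717, -0.3468, 0.1254]
tool_rot: [3.0, -0.161, 0.817]
ft_force: [1.0, 0.8, -2.3]
grip_width: 0.273
grip_force: 50.0
```

Run:
```python
from go import *
info()
A=pw((-.062,-.068));B=pw((.03,-.068))
print(A,units([*(A-p[:2]),0.1222-p[2]]),"push",units([*(B-p[:2]),.1222-p[2]]))
```

```text
t 26.05 p [ 0.472 -0.347  0.125] grasp [ 0.469 -0.347  0.13 ] tilt 30.45 az -6.1 y [-0.107 -0.994 -0.   ] yYaw -96.2 
q [ 0.553  0.02   0.23   2.142 -0.576  0.631 -0.484] f [ 0.991  0.771 -2.344] g 0.27301034058034984 49.99430414289236
[ 0.471 -0.346] [-0.035 -0.015  0.042] push [ 1.287 -0.035  0.819]
```

send_rows(
  steps=[
    {"tx": -0.025, "ty": 0, "tz": 0.04, "turn": 0, "grip": 0},
    {"tx": 0.21, "ty": -0.005, "tz": 0.127, "turn": 0, "grip": 0},
    {"tx": 0.215, "ty": -0.005, "tz": 0.127, "turn": 0, "grip": 0},
    {"tx": 0.215, "ty": -0.005, "tz": 0.127, "turn": 0, "grip": 0},
    {"tx": 0.215, "ty": -0.005, "tz": 0.127, "turn": 0, "grip": 0},
    {"tx": 0.215, "ty": -0.005, "tz": 0.127, "turn": 0, "grip": 0},
    {"tx": 0.215, "ty": -0.005, "tz": 0.127, "turn": 0, "grip": 0},
  ],
)

```text
time: 26.92
position: [0.5626, -0.3536, 0.1225]
tool_rot: [3.001, -0.159, 0.818]
ft_force: [-0.5, 0.0, -2.3]
grip_width: 0.269
grip_force: 50.0
```

Run:
```python
from go import *
info()
B=pw((.08,-.068))
print("push",units([*(B-p[:2]),.1222-p[2]]))
```

```text
t 26.925 p [ 0.563 -0.354  0.123] grasp [ 0.56  -0.353  0.127] tilt 30.49 az -6.0 y [-0.105 -0.994 -0.   ] yYaw -96.0 
q [ 0.488  0.17   0.192  1.987 -0.566  0.599 -0.597] f [-0.489  0.03  -2.276] g 0.26921946205712305 49.993910416960716
push [0.721 0.006 0.431]
```

send_rows(
  steps=[
    {"tx": 0.38, "ty": 0, "tz": 0.226, "turn": 0, "grip": 0},
    {"tx": 0.38, "ty": 0, "tz": 0.226, "turn": 0, "grip": 0},
    {"tx": -0.4, "ty": 0, "tz": -0.3, "turn": 0, "grip": 0},
    {"tx": 0, "ty": 0, "tz": 0, "turn": 0, "grip": 0},
  ],
)

```text
time: 27.42
position: [0.5835, -0.3567, 0.1253]
tool_rot: [3.001, -0.161, 0.816]
ft_force: [0.9, -0.2, -1.7]
grip_width: 0.277
grip_force: 49.9
```

Run:
```python
from go import *
import cv2
from crop import crop
info()
I=ctrl.get_image("scene")["pixels"][:,:,::-1].copy();J=ctrl.get_image("top")["pixels"][:,:,::-1].copy()
f=lambda m:cv2.convertScaleAbs(m,alpha=.62,beta=-8)
a=crop(f(I),160,170,130,135,3);b=crop(f(J),362,145,120,135,3)
cv2.imwrite("pics/p5.png",np.hstack([a,b]))
```

```text
t 27.425 p [ 0.583 -0.357  0.125] grasp [ 0.581 -0.356  0.13 ] tilt 30.43 az -6.1 y [-0.107 -0.994 -0.   ] yYaw -96.2 
q [ 0.472  0.202  0.19   1.943 -0.552  0.604 -0.633] f [ 0.894 -0.173 -1.703] g 0.277185043654758 49.924523890949786
```

View pics/p5.png

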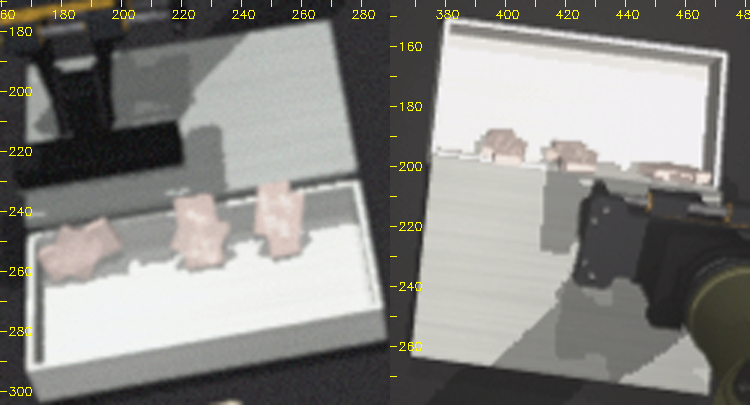

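Picture: the plate is clear, and all three shards lean against the pan's near wall at scene (187,250), (225,248) and (253,240). I have no picture views left, so I'll measure the upper ends of a and b numerically.

```bash
cat > tails.py <<'E'
from go import *
from fit import cam,tri,ray,proj
import cv2
def loc(w): d=w[:2]-[.5394,-.284];return np.array([np.cos(yp)*d[0]+np.sin(yp)*d[1],-np.sin(yp)*d[0]+np.cos(yp)*d[1],w[2]])
def segs():
    out={}
    for n,(x0,y0,x1,y1) in(("scene",(165,200,290,300)),("top",(365,150,480,240))):
        im=cam(n)["pixels"][y0:y1,x0:x1].astype(int);g=cv2.GaussianBlur((im[:,:,0]-im[:,:,2]).astype(np.float32),(0,0),.7)
        k,l,st,ce=cv2.connectedComponentsWithStats((g>16).astype(np.uint8));L=[]
        for j in range(1,k):
            if st[j,4]>25:
                pp=np.argwhere(l==j)[:,::-1]+[x0,y0];L.append(pp)
                yy=np.sort(pp[:,1]);hi=pp[pp[:,1]<=yy.min()+1].mean(0);lo=pp[pp[:,1]>=yy.max()-1].mean(0)
                tail=hi if n=="scene" else lo;print(n,st[j,4],"c",ce[j]+[x0,y0],"tail",tail,"loc at z.05",loc(ray(n,tail,.05)),"foot",hi if n=="top" else lo)
                out.setdefault(n,[]).append(tail)
    return out
E
python3 - <<'E'
from tails import *
o=segs()
A=sorted(o["scene"],key=lambda t:-t[0]);B=sorted(o["top"],key=lambda t:t[0])
for a,b in zip(A,B): print(a,b,loc(tri(a,b)))
print("plate edge scene",proj("scene",[*pw((.09,.065)),.05]),proj("top",[*pw((.09,.065)),.05]))
E
```

```text
scene 295 c [252.705 242.353] tail [251.438 231.562] loc at z.05 [0.095 0.064 0.05 ] foot [254.056 253.444]
scene 322 c [225.929 246.661] tail [225.667 235.733] loc at z.05 [0.094 0.003 0.05 ] foot [226.375 257.312]
scene 315 c [185.695 253.006] tail [193.    243.625] loc at z.05 [ 0.101 -0.074  0.05 ] foot [181.941 261.235]
top 119 c [399.622 193.597] tail [401.455 198.182] loc at z.05 [0.093 0.06  0.05 ] foot [398.091 188.727]
top 127 c [422.646 196.961] tail [425.333 201.333] loc at z.05 [ 0.092 -0.004  0.05 ] foot [420.643 192.714]
top 101 c [456.891 202.465] tail [460.207 204.345] loc at z.05 [ 0.095 -0.098  0.05 ] foot [452.9   200.633]
top 58 c [474.293 236.966] tail [473.24 238.52] loc at z.05 [ 0.008 -0.138  0.05 ] foot [476.077 234.615]
[251.438 231.562] [401.455 198.182] [0.093 0.062 0.049]
[225.667 235.733] [425.333 201.333] [ 0.093 -0.001  0.049]
[193.    243.625] [460.207 204.345] [ 0.096 -0.086  0.049]
plate edge scene [[251.776 229.979]] [[399.564 198.981]]
```

The upper ends sit at plate-x 93 mm and z 49 mm. That's beyond the plate's edge (90 mm) and below its top, so all three shards are off the plate and in the pan. Next I'll set the scraper down near mid-plate.

Run:
```python
from go import *
P=pw((-.03,-.02));print(p,P,units([*(P-p[:2]),.13-p[2]]),units([0,0,-.008]))
```

```text
[ 0.585 -0.356  0.126] [ 0.508 -0.301] [-1.157 -0.771 -0.762] [-0.068  0.     0.115]
```

send_rows(
  steps=[
    {"tx": -0.1, "ty": 0, "tz": -0.15, "turn": 0, "grip": 0},
    {"tx": -0.4, "ty": -0.25, "tz": -0.22, "turn": 0, "grip": 0},
    {"tx": -0.4, "ty": -0.25, "tz": -0.22, "turn": 0, "grip": 0},
    {"tx": -0.3, "ty": -0.25, "tz": -0.14, "turn": 0, "grip": 0},
    {"tx": 0, "ty": 0, "tz": 0, "turn": 0, "grip": 0},
  ],
)

```text
time: 28.25
position: [0.5042, -0.3011, 0.1268]
tool_rot: [3.002, -0.158, 0.818]
ft_force: [1.4, -1.1, -3.0]
grip_width: 0.273
grip_force: 49.9
```

Run:
```python
from go import *
info();print(loc(p) if 'loc' in dir() else "",units([0,0,.122-p[2]]))
```

```text
t 28.25 p [ 0.504 -0.301  0.127] grasp [ 0.502 -0.301  0.131] tilt 30.47 az -5.9 y [-0.105 -0.994 -0.001] yYaw -96.0 
q [ 0.468  0.001  0.187  2.158 -0.508  0.578 -0.65 ] f [ 1.364 -1.142 -3.022] g 0.27346892901780034 49.92468434153125
 [-0.04   0.     0.069]
```

send_rows(
  steps=[
    {"tx": -0.04, "ty": 0, "tz": 0.069, "turn": 0, "grip": 0},
    {"tx": -0.012, "ty": 0, "tz": 0.022, "turn": 0, "grip": 0},
    {"tx": -0.008, "ty": 0, "tz": 0.014, "turn": 0, "grip": 0},
    {"tx": 0, "ty": 0, "tz": 0, "turn": 0, "grip": 0},
  ],
)

```text
time: 28.75
position: [0.5069, -0.3033, 0.1212]
tool_rot: [2.999, -0.159, 0.821]
ft_force: [-3.5, 1.7, 6.1]
grip_width: 0.272
grip_force: 49.9
```

send_rows(
  steps=[
    {"tx": 0, "ty": 0, "tz": 0, "turn": 0, "grip": 0.4},
    {"tx": 0, "ty": 0, "tz": 0, "turn": 0, "grip": 0.6},
    {"tx": 0, "ty": 0, "tz": 0, "turn": 0, "grip": 0.9},
    {"tx": 0, "ty": 0, "tz": 0, "turn": 0, "grip": 1},
    {"tx": 0, "ty": 0, "tz": 0, "turn": 0, "grip": 1},
    {"tx": 0, "ty": 0, "tz": 0, "turn": 0, "grip": 1},
    {"tx": 0, "ty": 0, "tz": 0, "turn": 0, "grip": 1},
  ],
)

```text
time: 29.62
position: [0.5057, -0.3024, 0.1197]
tool_rot: [3.0, -0.159, 0.818]
ft_force: [0.4, -1.1, -0.2]
grip_width: 0.96
grip_force: 0.0
```

send_rows(
  steps=[
    {"tx": 0, "ty": 0, "tz": -0.3, "turn": 0, "grip": 1},
    {"tx": 0, "ty": 0, "tz": -0.3, "turn": 0, "grip": 1},
    {"tx": 0, "ty": 0, "tz": -0.4, "turn": 0, "grip": 1},
    {"tx": 0.15, "ty": 0, "tz": -0.3, "turn": 0, "grip": 1},
    {"tx": 0.17, "ty": 0, "tz": -0.3, "turn": 0, "grip": 1},
    {"tx": 0.17, "ty": 0, "tz": -0.3, "turn": 0, "grip": 1},
    {"tx": 0, "ty": -0.5, "tz": 0, "turn": 0, "grip": 1},
    {"tx": 0, "ty": -0.5, "tz": 0, "turn": 0, "grip": 1},
    {"tx": 0, "ty": 0, "tz": 0, "turn": 0, "grip": 1},
    {"tx": 0, "ty": 0, "tz": 0, "turn": 0, "grip": 1},
  ],
)

```text
time: 30.88
position: [0.4796, -0.24, 0.2331]
tool_rot: [3.0, -0.159, 0.818]
ft_force: [-0.3, 0.2, -0.6]
grip_width: 0.998
grip_force: 0.0
```

Run:
```python
from tails import *
info();segs()
I=cam("scene")["pixels"];old=cv2.imread("pics/scene0.png")[:,:,::-1]
# scraper: dark blob over plate in the scene view
m=(I.max(2)<45).astype(np.uint8);m[:165]=0;m[245:]=0;m[:,:170]=0;m[:,275:]=0
k,l,st,ce=cv2.connectedComponentsWithStats(m)
print([(st[j].tolist()) for j in range(1,k) if st[j,4]>100])
c0=np.array([.507,-.3033,.05]);yw=-.1
for L in((.017,-.065,0),(.017,.065,0),(-.017,-.065,.026),(-.017,.065,.026),(0,0,.1)):
    print(L,proj("scene",c0+[np.cos(yw)*L[0]-np.sin(yw)*L[1],np.sin(yw)*L[0]+np.cos(yw)*L[1],L[2]]))
# unchanged bystanders: mean abs diff in regions of scene view vs start
for nm,(x0,y0,x1,y1) in dict(boss=(364,145,390,168),chuck=(402,142,430,166),bung=(438,138,460,160),jar=(420,175,445,198),vial=(463,162,487,192),tamper=(378,184,400,198),reagent=(345,222,385,290),beaker=(305,140,330,178),handle=(358,100,500,125)).items():
    d=np.abs(I[y0:y1,x0:x1].astype(int)-old[y0:y1,x0:x1]);print(nm,d.mean().round(1),np.percentile(d,95))
```

```text
t 30.875 p [ 0.48  -0.24   0.233] grasp [ 0.477 -0.24   0.237] tilt 30.52 az -6.1 y [-0.106 -0.994  0.   ] yYaw -96.1 
q [ 0.478 -0.251  0.073  2.146 -0.291  0.78  -0.965] f [-0.272  0.158 -0.606] g 0.998196557667464 0.0
scene 280 c [252.664 242.096] tail [251.706 231.588] loc at z.05 [0.095 0.064 0.05 ] foot [254.056 253.444]
scene 325 c [225.938 246.649] tail [225.882 235.647] loc at z.05 [0.094 0.003 0.05 ] foot [226.471 257.353]
scene 320 c [185.613 252.759] tail [192.375 243.625] loc at z.05 [ 0.101 -0.075  0.05 ] foot [182.25  261.188]
top 120 c [399.55  193.575] tail [401.455 198.182] loc at z.05 [0.093 0.06  0.05 ] foot [398.091 188.727]
top 122 c [422.303 196.721] tail [424.818 201.091] loc at z.05 [ 0.093 -0.003  0.05 ] foot [420.667 192.667]
top 99 c [456.848 202.424] tail [463.333 205.111] loc at z.05 [ 0.094 -0.106  0.05 ] foot [452.9   200.633]
[[183, 165, 91, 42, 1676]]
(0.017, -0.065, 0) [[186.195 209.709]]
(0.017, 0.065, 0) [[238.557 201.485]]
(-0.017, -0.065, 0.026) [[183.835 192.911]]
(-0.017, 0.065, 0.026) [[236.013 184.946]]
(0, 0, 0.1) [[204.905 171.532]]
boss 2.9 7.0
chuck 21.4 118.0
bung 3.5 9.0
jar 8.5 70.59999999999991
vial 3.4 9.0
tamper 16.2 82.84999999999991
reagent 3.4 9.0
beaker 3.8 12.0
handle 4.0 15.0
```

Run:
```python
from fit import *
I=cam("top")["pixels"];old=cv2.imread("pics/top0.png")[:,:,::-1]
for nm,(x0,y0,x1,y1) in dict(tamper=(254,188,280,215),jar=(212,176,240,206),chuck=(196,244,226,270),boss=(234,256,266,279),bung=(163,238,188,262)).items():
    r=cv2.matchTemplate(np.ascontiguousarray(I[y0-8:y1+8,x0-8:x1+8]),np.ascontiguousarray(old[y0:y1,x0:x1]),cv2.TM_CCOEFF_NORMED)
    _,v,_,l=cv2.minMaxLoc(r);print(nm,round(v,3),l[0]-8,l[1]-8)
```

```text
tamper 1.0 0 0
jar 1.0 0 0
chuck 1.0 0 0
boss 1.0 0 0
bung 1.0 0 0
```

```bash
python3 -c "
from bench import ctrl;print(ctrl.close_job())"
```

```text
the job is handed in; nothing more can be done
None
```

Handed in at about 31 s: all three shards are in the pan, leaning on its near wall with their tips just below plate height; the scraper stands upright, block down, on the cleared plate; and every caddy and bench item I checked is unmoved.

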